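# Slide the boss jig under the hand press and set the ram on it

### The arm

A 6-joint arm with a two-finger parallel gripper is mounted at the origin on the work surface. World frame = base frame: x ahead of the robot, y to its left, z up, the work surface at z = 0. Lengths are in mm, angles in rad, forces in N, time in s.
With the tool pointing down it reaches from about 275 to 1000 mm from the base axis. Payload 8.4 kg.
Tool frame: the origin (TCP) lies on the centre line of the jaws, within the pads' length; the fingertips stand 22 mm ahead of it and the grasp point (between the pads) lies 3 mm ahead of it; z points along the fingers, y is the direction in which the jaws open and shut (so a half turn about z gives the same grasp; the last joint's range is limited). The gripper opens to 85 mm and grips with 20 to 120 N. Pads are 22 mm wide; open, the fingers measure 114 mm over their backs; the gripper's body (76 mm by 85 mm) begins 54 mm behind the grasp point. The pads swing forward as they close: fully open they stand 13 mm farther back than shut.
Start: joints at [1.12, 0.353, 1.633, -0, 1.155, -0.002], TCP at [271.177, 563.108, 214.581] pointing down, gripper open.
Joint ranges: [-2.63, 2.63], [-0.92, 2.1], [0.06, 2.66], [-1.3, 4.44], [0, 2.69], [-3.02, 3.02]. Speed limits (rad/s): [2.22, 2.22, 2.79, 3.14, 3.14, 3.14].

### API

Orientations are given as [roll, pitch, yaw] about the fixed x, y, z axes, in that order (R = Rz(yaw) Ry(pitch) Rx(roll)).
In Python, from rig import r gives the robot as it stands.
- The arm moves only by the tool carry_out, never from a script. Its argument "rows" is text: rows parted by semicolons, each of 5 numbers parted by spaces: the opening, from 0 (shut) to 1 (fully open), then the shift along the tool's x, y, z in units of 30 mm (1.0 is 30 mm), then the turn about the tool's z in units of 8 degrees (1.0 is 8 degrees). A call has 1 to 12 rows; each row shifts and turns the commanded pose from where the row before left it, along the tool's axes as they then stand; what a row does not reach is not made up. A row lasts 1/8 s, in which the tool goes at most 62.5 mm and 10.7 degrees, less where a joint would pass 70% of its speed; a pose out of reach is approached as far as the arm can. A call is refused whole if a number of a shift passes 1 or a number of a turn 1, either way. A call with a gripper value outside its range is refused whole. The fingers move at their own pace and stop on an object; "newtons" is the grip in N (left out, the last holds). Time passes only in rows, so rows that do not move let the fingers close. It gives the time, the measured TCP pose, the force and the opening at its end, in the units of the state.
- r.sense(): the state, without advancing time (a new reading comes with each control period).
- r.grab_frame(name): name is "scene" or "top" or "wrist"; returns the picture (480x640x3 uint8, blue, green, red); there is no depth.
- r.get_calibration(name): a dict with "intrinsics" (3x3 intrinsics, pixels), "position" and "rotation" of the camera in the world. Camera axes: x right, y up, looking along -z (the intrinsics and any distortion apply to the point x, -y, -z); pixel columns grow to the right and rows downward; lengths in mm; the calibration is good to about 2 mm. A picture is of the moment at which its call begins: read the wrist's pose just before it. get_calibration takes no time and is no camera call; for the wrist camera it gives the pose at the moment of the call.
- r.sign_off(): hands the job in, once; it reports no verdict.
The state is a dict: "clock": time; "qpos": joint angles; "qvel": joint speeds; "joint_efforts": joint torques, N m; "eef_pos": TCP position; "tcp_rot": TCP orientation; "contact_force": force on the tool from outside, world axes, zero at the start; "wrist_torque": the same for the moment, N m; "opening": opening from 0.0 (shut) to 1.0 (fully open).
Only numpy, scipy, OpenCV 4.12 (cv2) and the standard library are available. Lean on these libraries where they do the work, as an engineer would, in place of code of your own. Each camera call takes 0.05 s, during which the arm holds its last target.

### The job

Slide the jig (the aluminium plate with the upright grip and the round steel boss) flat along the table, round the fixed stop blocks without it or the robot touching them, and boss first between the guide rails under the head of the hand press until it is fully home against the end stop. Then let go of it and push the ram down by its knob until the foot rests on the boss. Never lift the jig off the table, and leave everything else on the table where it is.

Things in the scene. Friction and masses are not known exactly. Their poses are not given: they have to be found in the camera images.
- press: Fixed hand press. Origin on the table top straight below the vertical ram axis; x points horizontally into the press, away from the robot, z up. In this frame (mm): the grey head overhangs the table as a block from x -71 to 112, y -50 to 50, z 182 to 237, on two round pillars (radius 13) at x 90, y -36 and 36. Fully home, the jig's middle is at x -20, y 0, its axes parallel to these.
- head_edge (a point): Middle of the lower front edge of the press's head, 182 mm above the table; axes as the press. With the jig home, the middle of its grip is 8 mm inside (beyond) this edge, so a tool pinching it must lean back towards the robot.
- stop_face (a point): Middle of the face of the end stop, which the jig's nose touches when home; 40 mm beyond the ram axis, axes as the press. The stop and the two guide rails that lead to it are 15 mm high. The rails' inner faces are 68 mm apart from 70 mm before this point up to it; before that their mouths flare out, to about 92 mm apart at 90 mm before it.
- ram (a joint): How far the ram is down, in m: 0 is fully up, 0.055 the bottom of its travel; it starts between 0 and 0.012. It slides stiffly (about 3 N to push it down) and stays where it is left. With the jig home, the foot meets the boss at 0.045. Touch it only once the jig is home.
- ram_foot (a point): Centre of the flat underside of the ram's foot (a disc of diameter 40 mm), 110 mm above the table with the ram fully up; z up.
- knob_top (a point): Centre of the top of the ram's black mushroom knob (diameter 56 mm, its top flat 36 mm across), above the head, 315 mm above the table with the ram fully up; pushed straight down from above.
- jig_mid (a point): The loose jig, 0.4 to 0.85 kg: point half-way up, 32.5 mm above the middle of its underside. x points to its nose (boss end), z up. An aluminium base plate, 120 (x) by 60 (y) by 12 mm high, carries an upright grip at the tail and a round steel boss, diameter 48 mm, centred 20 mm ahead of the middle, top 65 mm above the table.
- jig_grip (a point): Where to pinch the jig, across its y: on the upright steel grip, 26 mm long (x), 14 thick (y), reaching from 12 to 65 mm above the table. This point is 43 mm behind the jig's middle, 47 mm above the table; axes as the jig.
- boss_top (a point): Centre of the top of the jig's boss, 65 mm above the jig's underside.
- block_left: Fixed stop block beside the way into the rails, on the robot's left: steel, 38 by 38 mm, 32 high, with a bolt head to 40 high. Origin at the middle of its underside. Not to be touched.
- block_right: The like stop block on the robot's right. Origin at the middle of its underside. Not to be touched.
- plate_mid (a point): A bystander: a loose plate like the jig (120 by 60 mm, same upright grip 65 high) but without a boss; point half-way up, above its middle. Leave it.
- hoop: Bystander: loose steel wire hoop, 158 mm across, 8 mm high, lying flat; origin at its centre on the table.
- hammer: Bystander: loose hammer lying on the table, up to 40 mm high; origin in the middle of its underside, handle to its -x.
- can_mid (a point): Bystander: loose can, 54 mm across, 110 high; point half-way up.
- pot_mid (a point): Bystander: loose steel cup, 72 mm across, 75 high; point half-way up.
- wrench: Bystander: loose wrench lying along its x; origin in the middle of its underside.
- driver: Bystander: loose screwdriver lying along its x; origin in the middle of its underside.
Not all that is in view belongs to the job. Leave any purple look-alike of the part that bears jig_mid alone.

How it is judged (in metres and radians):
On the way:
1. the jig is fully home under the head, the ram still up (x of jig_mid in the frame of press between -0.025 and -0.014 m and y of jig_mid in the frame of press between -0.008 and 0.008 m and angle between the x axis of jig_mid and the x axis of press, either way round below 0.15 rad and height (world z) of jig_mid below 0.036 m and angle between jig_mid's own z axis and vertical below 0.06 rad and value of joint ram below 0.025 m), for 0.2 s.
At the end, for the whole second after the job is handed in: The jig lies flat between the rails, fully home (within 5 mm of the end stop, within 8 mm of centre, within 0.15 rad), and the ram's foot is down on the boss, within 3 mm in height, at rest (x of jig_mid in the frame of press between -0.025 and -0.014 m and y of jig_mid in the frame of press between -0.008 and 0.008 m and angle between the x axis of jig_mid and the x axis of press, either way round below 0.15 rad and height (world z) of jig_mid below 0.036 m and angle between jig_mid's own z axis and vertical below 0.06 rad and horizontal distance between ram_foot and boss_top below 0.011 m and z of ram_foot in the frame of boss_top below 0.003 m and velocity of joint ram between -0.005 and 0.005 m/s); the robot touches nothing.
It fails at once if a stop block is touched (more than 1 N) (contact force between any of block_left, block_right and anything else above 1 N).
It fails at once if the jig is lifted (more than 10 mm) or tipped (more than 0.2 rad) (height (world z) of jig_mid above 0.0425 m or angle between jig_mid's own z axis and vertical above 0.2 rad).
It fails at once if a bystander is moved more than 20 mm (distance of any of plate_mid, hoop, hammer, can_mid, pot_mid, wrench, driver from where it was at the start of the episode above 0.02 m).
It also fails if it takes over 72 s, if anything falls off the work surface, if the arm or the gripper's body presses on something with over 40 N, if the wrist force passes 120 N, or if a joint passes its speed limit or range.

## Working session

There is one attempt and no reset: what is moved stays moved. The work goes in short steps, Python scripts to look and compute and a tool call to move; the robot and the scene stay as the last step left them, time stands still between calls to the robot, and variables do not carry over. Pictures are saved under pics/ and viewed, and the job is handed in when it is done.

Besides the shell and the picture viewer there is one more tool, called as name(argument=value, ...), one argument or row to a line, values as JSON. carry_out: Moves the arm, as the interface text tells. Its arguments: {"type":"object","properties":{"rows":{"type":"string"},"newtons":{"type":"number"}},"required":["rows"]}

```bash
ls; mkdir -p pics
python3 - <<'E'
from rig import r
import cv2
s=r.sense(); print(s)
for n in ("scene","top","wrist"):
    c=r.get_calibration(n); print(n,c)
    cv2.imwrite(f"pics/{n}0.png",r.grab_frame(n))
E
```

```text
pics
{'clock': 0.0, 'qpos': array([ 1.11959233e+00,  3.53625143e-01,  1.63412224e+00,  8.06945763e-06,
        1.15519099e+00, -2.40988685e-03]), 'qvel': array([-0.00011623,  0.00026231, -0.00151552, -0.0007851 ,  0.00156   ,
        0.0001236 ]), 'joint_efforts': array([ 5.61619905e-03, -6.05250263e+01, -3.42072165e+01,  3.83500719e-04,
        9.26475768e-03,  6.51742630e-05]), 'eef_pos': array([270.96542387, 562.66705019, 213.88115065]), 'tcp_rot': array([-3.14024696e+00, -1.06211316e-05,  2.69279527e+00]), 'contact_force': array([-0.10028418, -0.71258462, -0.28733236]), 'wrist_torque': array([-0.02732355, -0.03097025,  0.04520357]), 'opening': 0.999348054804639}
scene {'intrinsics': array([[482.99614516,   0.        , 330.54299933],
       [  0.        , 482.99614516, 245.79806479],
       [  0.        ,   0.        ,   1.        ]]), 'position': array([1157.60042957,  374.21948674, 1010.65008155]), 'rotation': array([0.74533393, 0.00454504, 2.08459117])}
top {'intrinsics': array([[533.13260744,   0.        , 316.82282436],
       [  0.        , 533.13260744, 238.79538797],
       [  0.        ,   0.        ,   1.        ]]), 'position': array([ 391.38144129,    6.23818272, 1436.90469452]), 'rotation': array([ 0.10848914, -0.00592505, -1.59042393])}
wrist {'intrinsics': array([[338.23940158,   0.        , 320.08973827],
       [  0.        , 338.23940158, 238.16157119],
       [  0.        ,   0.        ,   1.        ]]), 'position': array([208.51712347, 593.46357343, 373.62853141]), 'rotation': array([-2.75846238e-01,  1.05367571e-03,  1.12124827e+00])}
```

View pics/scene0.png

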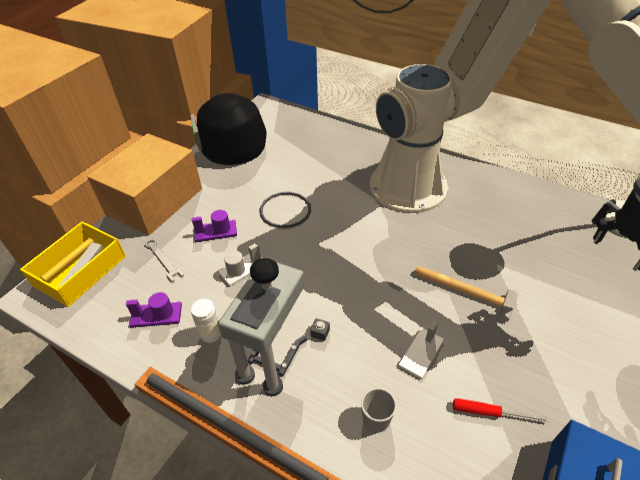

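View pics/top0.png

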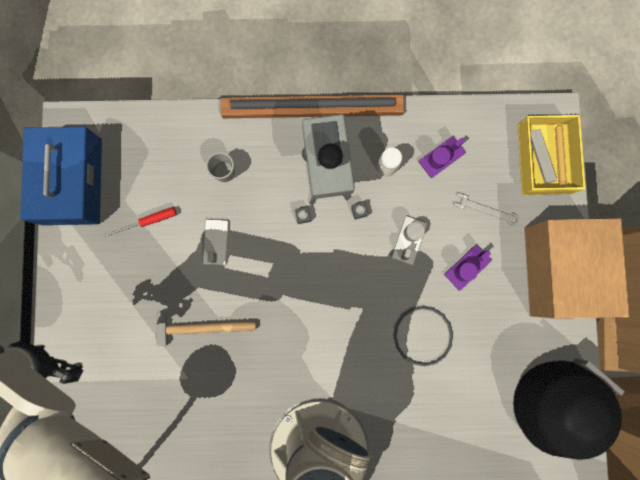

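View pics/wrist0.png

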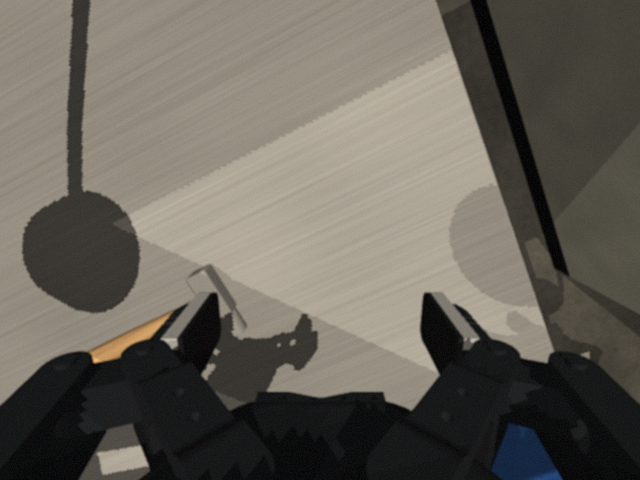

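```bash
cat > h.py <<'E'
import numpy as np, cv2
from scipy.spatial.transform import Rotation as R
def ray(c,u,v):
    K=c["intrinsics"]; d=np.array([(u-K[0,2])/K[0,0],-(v-K[1,2])/K[1,1],-1.])
    M=R.from_euler('xyz',c["rotation"]).as_matrix()
    return np.array(c["position"]),M@d
def pt(c,u,v,z):
    p,d=ray(c,u,v); return p+d*(z-p[2])/d[2]
def proj(c,P):
    M=R.from_euler('xyz',c["rotation"]).as_matrix(); q=M.T@(np.array(P,float)-c["position"])
    K=c["intrinsics"]; return np.array([K[0,2]+K[0,0]*q[0]/-q[2],K[1,2]+K[1,1]*q[1]/q[2]])
E
python3 - <<'E'
import cv2
a=cv2.imread('pics/top0.png')
cv2.imwrite('pics/topz1.png',cv2.resize(a[100:280,280:480],None,fx=4,fy=4 ,interpolation=cv2.INTER_CUBIC)[:600])
b=cv2.imread('pics/scene0.png')
cv2.imwrite('pics/scz1.png',cv2.resize(b[220:400,180:340],None,fx=3.33,fy=3.33,interpolation=cv2.INTER_CUBIC))
E
```

```text
(no output)
```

View pics/topz1.png

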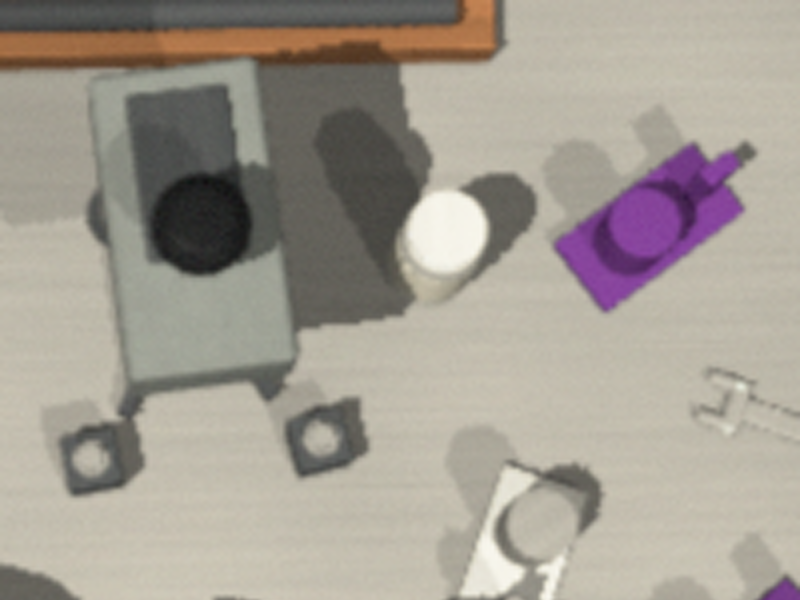

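View pics/scz1.png

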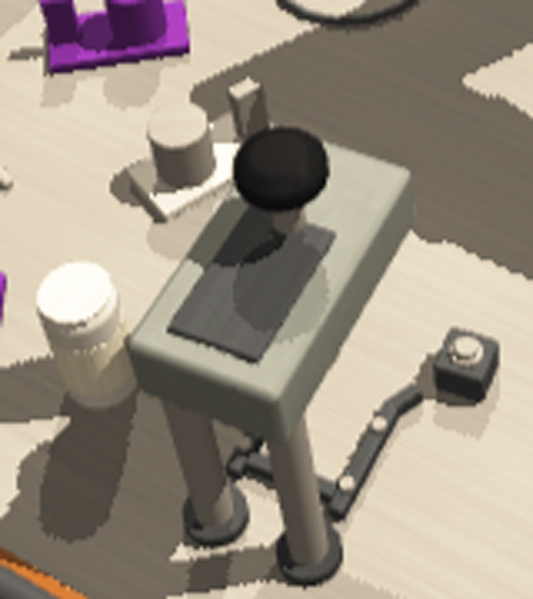

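Run:
```python
import cv2
a=cv2.imread('pics/top0.png')
cv2.imwrite('pics/topz2.png',cv2.resize(a[205:275,375:445],None,fx=8,fy=8 ,interpolation=cv2.INTER_CUBIC))
cv2.imwrite('pics/topz3.png',cv2.resize(a[105:225,285:385],None,fx=5,fy=5 ,interpolation=cv2.INTER_CUBIC))
```

```text
(no output)
```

View pics/topz2.png

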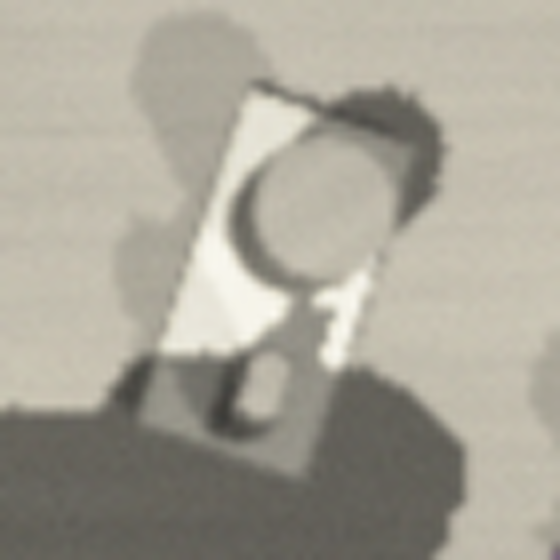

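View pics/topz3.png

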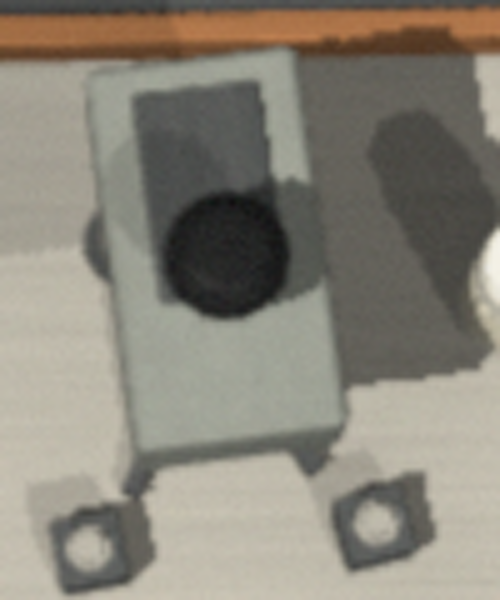

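Run:
```python
from rig import r
from h import *
c=r.get_calibration("top"); s=r.get_calibration("scene")
f=lambda u,v,z:pt(c,285+u/5,105+v/5,z)
H=[f(90,73,237),f(296,50,237),f(343,414,237),f(138,448,237)]
print("head",np.round(H,1)); 
for i in range(4): print(np.linalg.norm(H[i]-H[(i+1)%4]).round(1), np.degrees(np.arctan2(*(H[(i+1)%4]-H[i])[[1,0]])).round(2))
C=np.mean(H,0); print(C)
for z in(295,300,305): print("knob",f(226,253,z))
print("blkL",f(88,547,40),"R",f(377,521,40))
b=lambda u,v:pt(s,180+u/3.33,220+v/3.33,40)
print("blkL scene",b(465,350))
g=lambda u,v,z:pt(c,375+u/8,205+v/8,z)
nl,tl,tr=g(255,85,12),g(140,420,12),g(305,475,12)
print("jig",nl,tl,tr,np.linalg.norm(nl-tl),np.linalg.norm(tl-tr),"mid",(nl+tr)/2)
bt=g(325,205,65);gr=g(265,387,65)
print("boss",bt,"grip",gr,np.linalg.norm(bt-gr),np.degrees(np.arctan2(*(bt-gr)[[1,0]])),np.degrees(np.arctan2(*(nl-tl)[[1,0]])),np.degrees(np.arctan2(*(tl-tr)[[1,0]]))-90)
d=lambda u,v,z:pt(s,180+u/3.33,220+v/3.33,z)
print("scene boss",d(179,126,65),"grip",d(244,89,65))
print("can",pt(c,390,158,110))
```

```text
head [[800.7  23.2 237. ]
 [810.  -72.7 237. ]
 [637.7 -89.9 237. ]
 [623.6   4.2 237. ]]
96.3 -84.44
173.1 -174.3
95.2 98.5
178.0 6.11
[717.99217031 -33.80677294 237.        ]
knob [698.46444218 -35.88831655 295.        ]
knob [697.11983346 -35.70385939 300.        ]
knob [695.77522475 -35.51940223 305.        ]
blkL [609.03459957  31.36431432  40.        ] R [ 620.11164903 -122.16730848   40.        ]
blkL scene [615.46100592  33.45970584  40.        ]
jig [ 604.77540564 -249.9544164    12.        ] [ 492.10803928 -207.08483352   12.        ] [ 472.6105555  -261.69882156   12.        ] 120.54765273127975 57.98999537573092 mid [ 538.69298057 -255.82661898   12.        ]
boss [ 557.08072479 -261.66478005   65.        ] grip [ 498.26005409 -239.91846132   65.        ] 62.71183045571278 -20.289624740266706 -20.83166448163881 -19.646834433391263
scene boss [ 559.96045836 -257.79897095   65.        ] grip [ 502.91538951 -236.39796579   65.        ]
can [ 739.21187365 -194.93222362  110.        ]
```

carry_out(
  rows="1 -0.88 -0.99 0 0;1 -0.88 -0.99 0 0;1 -0.88 -0.99 0 0;1 -0.88 -0.99 0 0;1 -0.88 -0.99 0 0;1 -0.88 -0.99 0 0;1 -0.88 -0.99 0 0;1 -0.88 -0.99 0 0;1 -0.88 -0.99 0 0;1 -0.88 -0.99 0 0;1 -0.88 -0.99 0 0;1 -0.88 -0.99 0 0",
  newtons=60,
)

```text
clock: 1.65
eef_pos: [402.1, 103.3, 214.6]
tcp_rot: [3.142, 0.0, 2.693]
contact_force: [0.3, -0.2, -0.6]
opening: 1.005
```

carry_out(
  rows="1 -0.88 -0.99 0 0;1 -0.88 -0.99 0 0;1 -0.88 -0.99 0 0;1 -0.88 -0.99 0 0;1 -0.88 -0.99 0 0;1 -0.88 -0.99 0 0;1 -0.88 -0.99 0 0;1 -0.88 -0.99 0 0;1 -0.88 -0.99 0 0;1 0 0 0 -0.69;1 0 0 0 0;1 0 0 0 0",
)

```text
clock: 3.15
eef_pos: [499.9, -239.0, 214.5]
tcp_rot: [3.142, -0.0, 2.788]
contact_force: [0.2, -0.2, -0.6]
opening: 1.004
```

Run:
```python
from rig import r
import cv2
s=r.sense(); print(s["clock"],s["eef_pos"],s["tcp_rot"],s["qpos"],s["contact_force"])
c=r.get_calibration("wrist"); print(c["position"],c["rotation"])
cv2.imwrite("pics/wrist1.png",r.grab_frame("wrist"))
```

```text
3.15 [ 499.86908351 -238.98180652  214.47831393] [ 3.14153067e+00 -3.60521483e-04  2.78756985e+00] [-4.48690713e-01  2.43516343e-01  1.78631599e+00  3.08136501e-05
  1.11212508e+00 -1.66547787e+00] [ 0.21792211 -0.20947927 -0.57554821]
[ 434.79755873 -214.43863194  374.18317649] [-2.75473856e-01 -2.86110504e-04  1.21599760e+00]
```

View pics/wrist1.png

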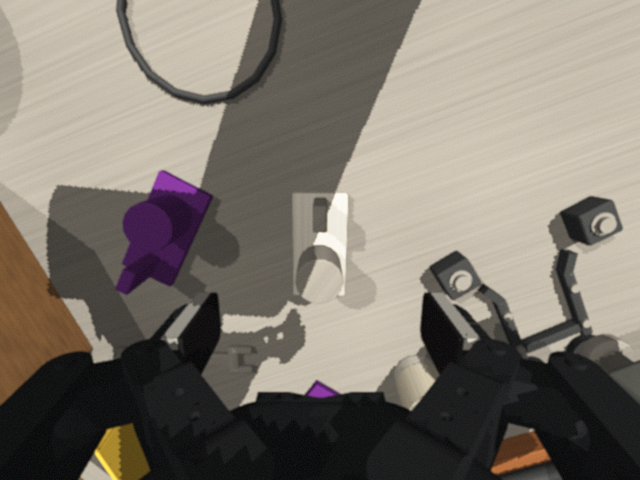

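Run:
```python
import cv2
a=cv2.imread('pics/wrist1.png')
cv2.imwrite('pics/w1a.png',cv2.resize(a[180:320,270:380],None,fx=5,fy=4.28 ,interpolation=cv2.INTER_CUBIC))
cv2.imwrite('pics/w1b.png',cv2.resize(a[180:360,410:640],None,fx=3.3,fy=3.3 ,interpolation=cv2.INTER_CUBIC))
```

```text
(no output)
```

View pics/w1a.png

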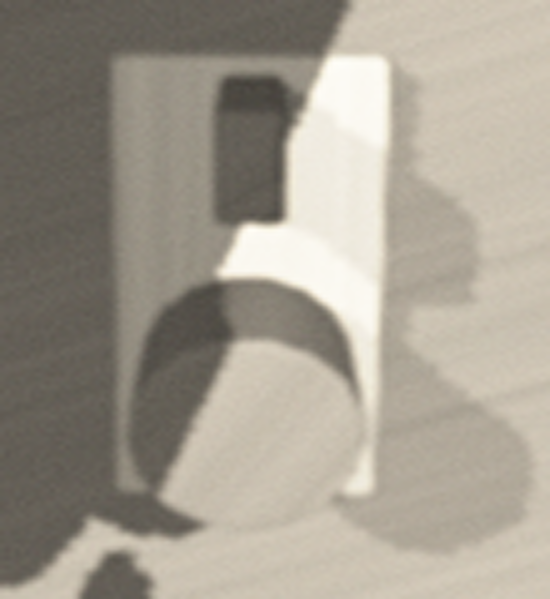

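View pics/w1b.png

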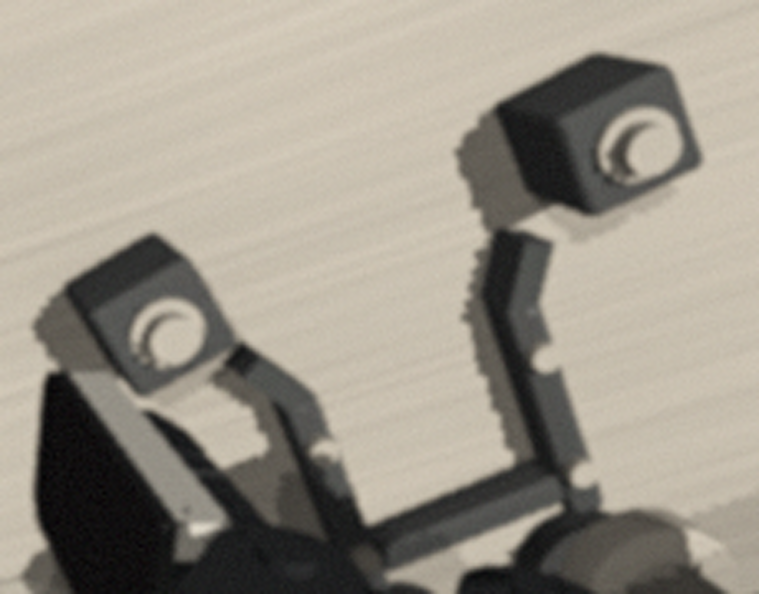

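Run:
```python
from rig import r
from h import *
c=r.get_calibration("wrist")
f=lambda u,v,z:pt(c,270+u/5,180+v/4.28,z)
a=[f(112,56,12),f(388,57,12),f(374,495,12),f(118,492,12)]
print(np.round(a,1),"mid",np.mean(a,0))
for i in range(4): print(np.linalg.norm(a[i]-a[(i+1)%4]).round(1),np.degrees(np.arctan2(*(a[(i+1)%4]-a[i])[[1,0]])).round(2))
g=f(251,165,65);b=f(248,432,65);print("grip",g,"boss",b,np.linalg.norm(g-b),np.degrees(np.arctan2(*(b-g)[[1,0]])))
e=lambda u,v,z:pt(c,410+u/3.3,180+v/3.3,z)
R1=[e(95,315,32),e(182,258,32),e(238,345,32),e(145,393,32)]
L1=[e(560,120,32),e(668,70,32),e(700,160,32),e(592,212,32)]
for q in (R1,L1):
  print(np.mean(q,0)); print([ (np.linalg.norm(q[i]-q[(i+1)%4]).round(1),np.degrees(np.arctan2(*(q[(i+1)%4]-q[i])[[1,0]])).round(1)) for i in range(4)])
print("bolts",e(180,338,40),e(655,145,40))
# end stop front face top edge z=15
p,q=e(372,530,15),e(545,463,15); print("stop edge",p,q,np.degrees(np.arctan2(*(q-p)[[1,0]]))-90)
```

```text
[[ 473.5 -260.3   12. ]
 [ 494.3 -204.8   12. ]
 [ 606.5 -247.    12. ]
 [ 584.9 -302.8   12. ]] mid [ 539.83296989 -253.73206213   12.        ]
59.2 69.46
119.9 -20.59
59.9 -111.16
119.2 159.1
grip [ 499.07989357 -237.96410089   65.        ] boss [ 557.83219194 -260.31945827   65.        ] 62.861709865421496 -20.83191184273518
[ 622.45910599 -121.19586439   32.        ]
[(np.float64(32.9), np.float64(106.7)), (np.float64(37.7), np.float64(15.7)), (np.float64(33.8), np.float64(-79.3)), (np.float64(34.2), np.float64(-165.6))]
[611.27307497  31.31963549  32.        ]
[(np.float64(34.0), np.float64(97.4)), (np.float64(33.3), np.float64(10.2)), (np.float64(34.9), np.float64(-80.9)), (np.float64(34.3), np.float64(-171.5))]
bolts [ 623.02946527 -119.6279049    40.        ] [611.06044283  32.67514569  40.        ]
stop edge [735.65473403 -64.67799077  15.        ] [730.01987742  -1.07466308  15.        ] 5.062829150664143
```

carry_out(
  rows="1 0 0 1 0;1 0 0 1 0;1 0 0 1 0;1 0 0 1 0;1 0 0 0.8 0;1 0 0 0.4 0;1 0 0 0.28 0;1 0 0 0 0;0 0 0 0 0;0 0 0 0 0;0 0 0 0 0;0 0 0 0 0",
  newtons=50,
)

```text
clock: 4.7
eef_pos: [500.2, -239.4, 50.4]
tcp_rot: [-3.142, 0.0, 2.789]
contact_force: [0.2, -0.0, -0.3]
opening: 0.145
```

carry_out(
  rows="0 0 0 0 0;0 0 0 0 0;0 0 0 0 0;0 0 0 0 0",
)

```text
clock: 5.2
eef_pos: [500.1, -239.4, 50.2]
tcp_rot: [3.142, -0.0, 2.789]
contact_force: [0.5, 1.0, 0.6]
opening: 0.002
```

Run:
```python
from rig import r
import cv2
s=r.sense(); print(s)
cv2.imwrite("pics/wrist2.png",r.grab_frame("wrist"))
```

```text
{'clock': 5.2, 'qpos': array([-4.49159782e-01,  4.56842650e-01,  1.91041993e+00,  2.71941036e-05,
        7.74366248e-01, -1.66751604e+00]), 'qvel': array([ 0.00039579, -0.00013086,  0.00096524,  0.00065164, -0.00032758,
       -0.00026303]), 'joint_efforts': array([ 2.96998878e-04, -5.77929819e+01, -2.42702508e+01, -9.36994388e-05,
        1.28330856e-03,  2.62648450e-05]), 'eef_pos': array([ 500.06223163, -239.36685065,   50.16586257]), 'tcp_rot': array([ 3.14157023e+00, -3.41721469e-05,  2.78913315e+00]), 'contact_force': array([0.46576459, 1.03098813, 0.62788204]), 'wrist_torque': array([-0.01275234,  0.02682495, -0.0284685 ]), 'opening': 0.0022694996991280427}
```

View pics/wrist2.png

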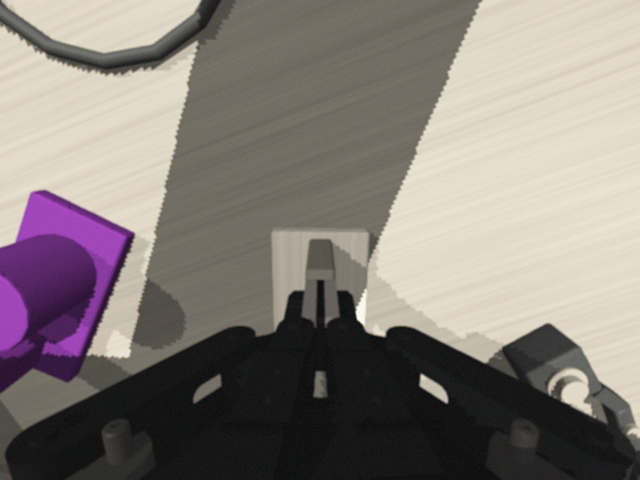

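Run:
```python
from rig import r
from h import *
c=r.get_calibration("wrist"); t=r.sense()["eef_pos"]
print(c["position"]-t)
for uv,z in (((320,240),12),((320,280),65),((320,320),65),((302,229),12)): 
  p=pt(c,*uv,z); print(uv,z,p)
for P in [(499.6,-238.6,65),(487.4,-234,65),(487.4,-234,12),(511.8,-243,65)]: print(P,proj(c,P))
cv2.imwrite('pics/w2z.png',cv2.resize(cv2.imread('pics/wrist2.png')[215:400,230:410],None,fx=3.2,fy=3.2,interpolation=cv2.INTER_CUBIC))
cv2.imwrite("pics/top1.png",cv2.resize(r.grab_frame("top")[180:300,340:500],None,fx=4,fy=4))
```

```text
[-65.13097149  24.4514708  159.70131227]
(320, 240) 12 [ 488.55027843 -234.69891882   12.        ]
(320, 280) 65 [ 492.20292163 -236.04263932   65.        ]
(320, 320) 65 [ 511.51686192 -243.16458329   65.        ]
(302, 229) 12 [ 478.31174877 -242.49830429   12.        ]
(499.6, -238.6, 65) [320.3417028  295.53930108]
(487.4, -234, 65) [320.55748442 269.41000156]
(487.4, -234, 12) [320.42410948 237.91202029]
(511.8, -243, 65) [320.52797793 320.39133141]
```

View pics/w2z.png

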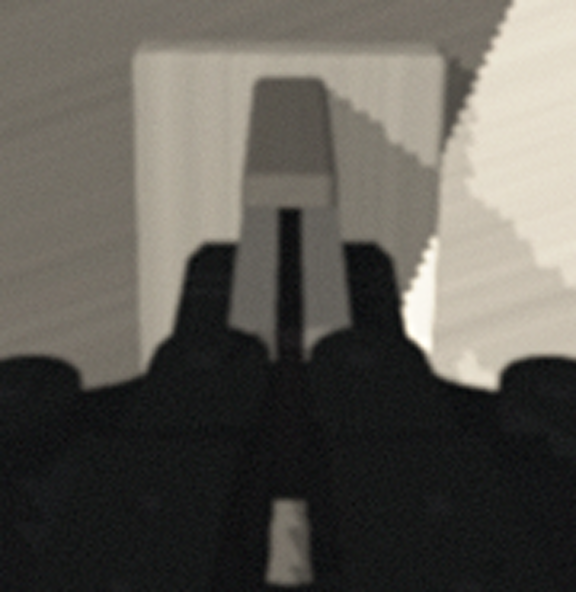

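View pics/top1.png

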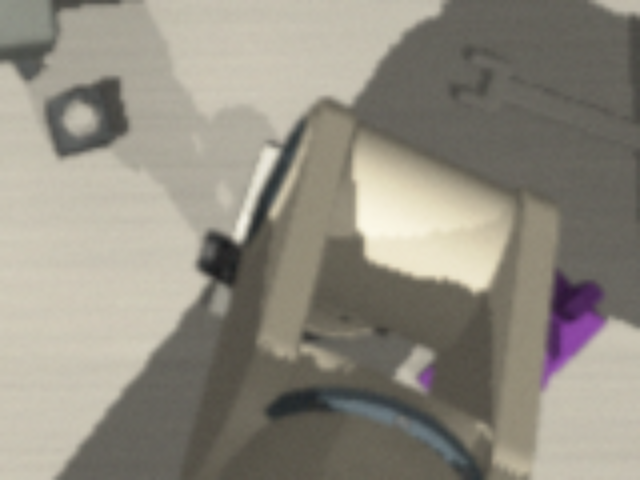

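Run:
```python
from rig import r
from h import *
c=r.get_calibration("wrist"); s=r.sense(); t=s["eef_pos"]; print(s["clock"],s["opening"],s["contact_force"])
M=R.from_euler('xyz',s["tcp_rot"]).as_matrix()
for v in [(11,0,22),(11,0,0),(11,0,-10),(11,0,-15),(11,0,-20),(11,7,-15),(0,0,-15),(11,15,22)]: print(v,(t+M@v).round(1),proj(c,t+M@v).round(1))
```

```text
5.3 -0.0009106563983385283 [-0.29768598  0.46889495  0.3741906 ]
(11, 0, 22) [ 489.7 -235.6   28.2] [319.3 250.4]
(11, 0, 0) [ 489.7 -235.6   50.2] [319.2 263.8]
(11, 0, -10) [ 489.7 -235.6   60.2] [319.1 271.1]
(11, 0, -15) [ 489.7 -235.6   65.2] [319.1 275.1]
(11, 0, -20) [ 489.7 -235.6   70.2] [319.1 279.4]
(11, 7, -15) [ 492.2 -229.    65.2] [334.4 275.1]
(0, 0, -15) [ 500.1 -239.4   65.2] [319.1 297.1]
(11, 15, 22) [ 494.9 -221.5   28.2] [345.9 250.3]
```

carry_out(
  rows="1 0 0 0 0;1 0 0 0 0;1 0 0 0 0;1 0 0 0 0;1 0 0 0 0;1 0 0 0 0;1 0 0 0 0",
)

```text
clock: 6.18
eef_pos: [500.0, -239.4, 50.2]
tcp_rot: [-3.142, -0.0, 2.789]
contact_force: [0.4, 0.3, 0.8]
opening: 1.004
```

Run:
```python
from rig import r
import cv2
s=r.sense(); print(s["clock"],s["eef_pos"],s["opening"],s["contact_force"])
cv2.imwrite("pics/wrist3.png",r.grab_frame("wrist"))
cv2.imwrite("pics/scene3.png",cv2.resize(r.grab_frame("scene")[150:330,180:420],None,fx=3.3,fy=3.3,interpolation=cv2.INTER_CUBIC))
```

```text
6.175 [ 500.03995102 -239.3802209    50.17740218] 1.0036647743127152 [0.35402289 0.30443455 0.79308121]
```

View pics/wrist3.png

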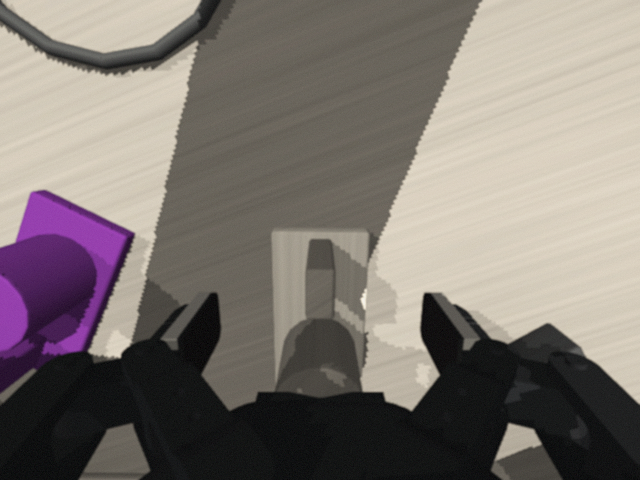

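View pics/scene3.png

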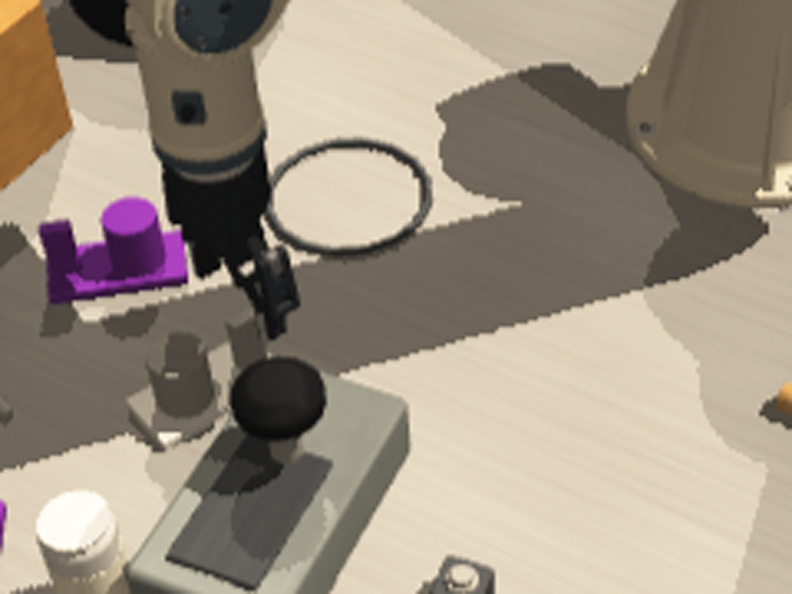

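Run:
```python
from rig import r
from h import *
c=r.get_calibration("scene")
for z in (30,41,60,80,90,100): print(z,[proj(c,(500+.35*k,-239+.937*k,z)).round(1) for k in (45,55)])
```

```text
30 [array([264.2, 264. ]), array([266.3, 266.2])]
41 [array([263.7, 261.3]), array([265.9, 263.5])]
60 [array([263. , 256.6]), array([265.1, 258.8])]
80 [array([262.1, 251.5]), array([264.3, 253.7])]
90 [array([261.7, 248.9]), array([263.9, 251.1])]
100 [array([261.3, 246.2]), array([263.5, 248.4])]
```

The wrist and scene views agree: the open tips stand at z≈85, not 41. The real fingertips are about 43 mm further back than documented, so the jaws shut above the grip. I'll go lower and check again.

carry_out(
  rows="1 0 0 0.5 0;1 0 0 0.4 0;1 0 0 0.4 0;1 0 0 0 0;0.3 0 0 0 0;0.3 0 0 0 0;0.3 0 0 0 0;0.3 0 0 0 0;0 0 0 0 0;0 0 0 0 0;0 0 0 0 0;0 0 0 0 0",
  newtons=50,
)

```text
clock: 7.78
eef_pos: [500.2, -239.5, 11.4]
tcp_rot: [-3.141, 0.0, 2.789]
contact_force: [-0.9, -1.3, 5.6]
opening: 0.155
```

Run:
```python
from rig import r
import cv2
s=r.sense(); print(s["clock"],s["eef_pos"],s["opening"],s["contact_force"])
cv2.imwrite("pics/wrist4.png",r.grab_frame("wrist"))
```

```text
7.775 [ 500.20363857 -239.54303668   11.43380271] 0.15513095417992895 [-0.93242646 -1.27372509  5.63325732]
```

View pics/wrist4.png

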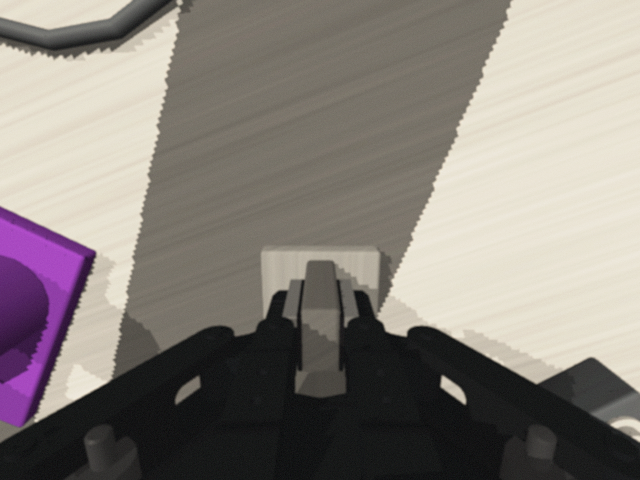

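carry_out(
  rows="0 0.3 0 0 0;0 0.5 0 0 0;0 0.5 0 0 0;0 0 0 0 0;0 0.235 0.651 0 0;0 0.235 0.651 0 0;0 0.235 0.651 0 0;0 0.235 0.651 0 0;0 0.235 0.651 0 0;0 0.235 0.651 0 0;0 0.235 0.651 0 0;0 0.235 0.651 0 0",
)

```text
clock: 9.32
eef_pos: [463.7, -59.6, 11.4]
tcp_rot: [-3.141, 0.0, 2.789]
contact_force: [0.6, -6.4, 5.7]
opening: 0.158
```

carry_out(
  rows="0 0 0 0 -0.5;0 0 0 0 -0.5;0 0 0 0 -0.5;0 0 0 0 -0.5;0 0 0 0 -0.5;0 0 0 0 -0.5;0 0 0 0 -0.26;0 0 0 0 0;0 0 0 0 0",
)

```text
clock: 10.45
eef_pos: [463.9, -60.0, 11.4]
tcp_rot: [-3.141, -0.0, -3.039]
contact_force: [0.4, -2.5, 6.1]
opening: 0.156
```

Run:
```python
from rig import r
import cv2
s=r.sense(); print(s["clock"],s["eef_pos"],s["tcp_rot"],s["opening"],s["contact_force"])
cv2.imwrite("pics/wrist5.png",r.grab_frame("wrist"))
cv2.imwrite("pics/top5.png",r.grab_frame("top"))
```

```text
10.45 [463.85830502 -59.96829326  11.42799179] [-3.14125653e+00 -8.92790958e-06 -3.03870319e+00] 0.1555809815145236 [ 0.40070405 -2.48272255  6.10774168]
```

View pics/wrist5.png

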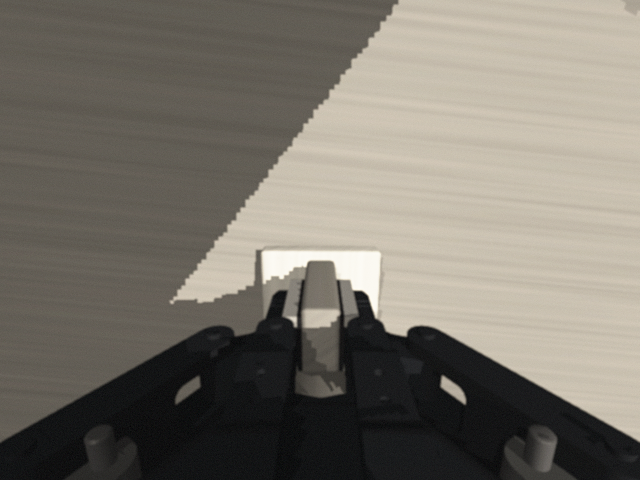

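View pics/top5.png

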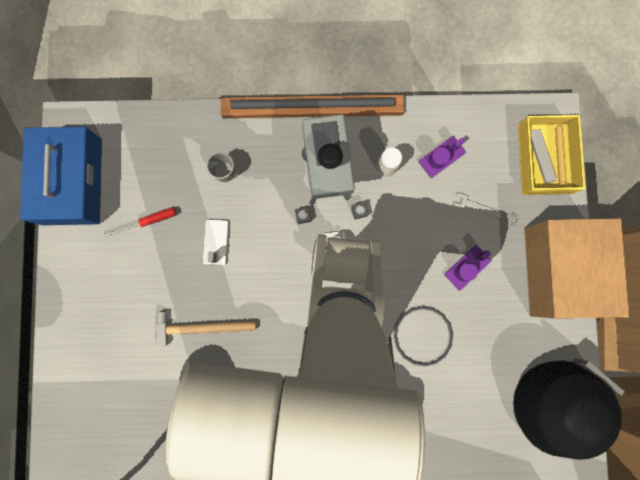

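Run:
```python
from rig import r
from h import *
c=r.get_calibration("scene");t=r.get_calibration("top")
for z in (100,150,200,225,250,300,350): 
  p=proj(c,(500,-239,z)); print(z,((p-[180,150])*3.3).round(0), "px/mm",np.linalg.norm(proj(c,(500-14,-239-48,z))-proj(c,(500+14,-239+48,z)))*3.3/100)
for z in (200,250,300,350): print(z,pt(t,335,233,z).round(0),pt(t,380,240,z).round(0),pt(t,312,236,z).round(0))
cv2.imwrite('pics/t5z.png',cv2.resize(cv2.imread('pics/top5.png')[140:290,270:430],None,fx=4,fy=4,interpolation=cv2.INTER_CUBIC))
cv2.imwrite("pics/scene5.png",cv2.resize(r.grab_frame("scene")[120:400,180:430],None,fx=2.1,fy=2.1,interpolation=cv2.INTER_CUBIC))
```

```text
100 [236. 286.] px/mm 1.0159635647481298
150 [228. 241.] px/mm 1.0325682314915412
200 [219. 193.] px/mm 1.0494710022340201
225 [215. 168.] px/mm 1.0580281455609357
250 [210. 142.] px/mm 1.0666520401327384
300 [200.  88.] px/mm 1.0840872312652106
350 [190.  30.] px/mm 1.1017484795312058
200 [539. -46. 200.] [ 520. -151.  200.] [533.   7. 200.]
250 [533. -44. 250.] [ 515. -145.  250.] [527.   7. 250.]
300 [527. -42. 300.] [ 510. -138.  300.] [521.   7. 300.]
350 [521. -40. 350.] [ 505. -132.  350.] [516.   7. 350.]
```

View pics/t5z.png

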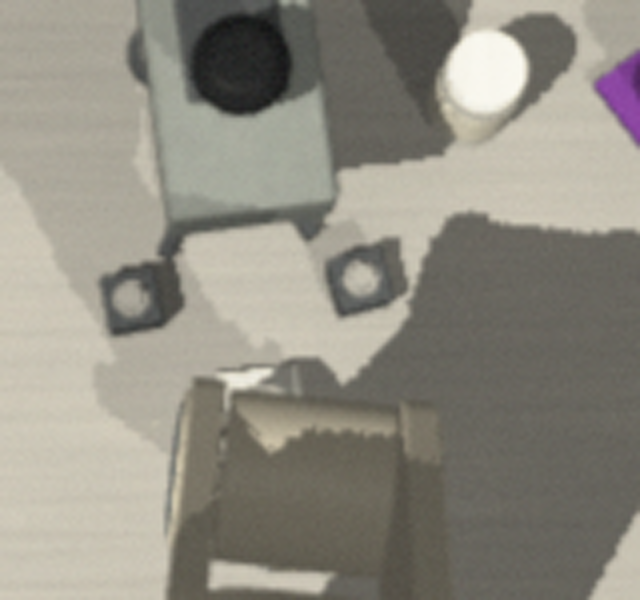

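View pics/scene5.png

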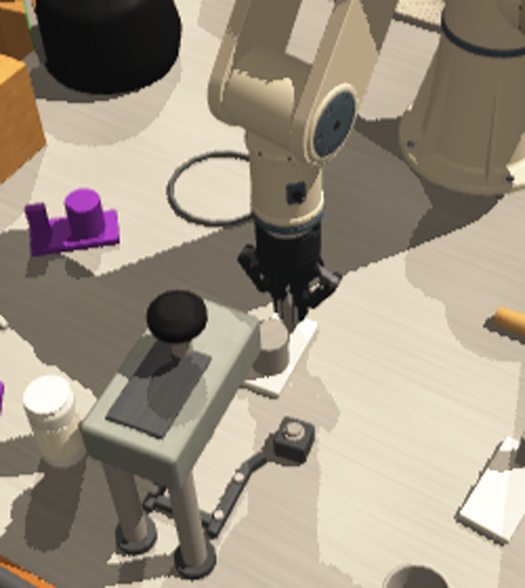

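carry_out(
  rows="0 -0.2 0 0 0;0 -0.3 0 0 0;0 -0.3 0 0 0;0 -0.3 0 0 0;0 -0.3 0 0 0;0 -0.2 0 0 0;0 0 0 0 0",
)

```text
clock: 11.48
eef_pos: [505.2, -54.4, 11.2]
tcp_rot: [3.14, -0.012, -3.038]
contact_force: [-18.7, -1.3, 29.3]
opening: 0.158
```

Run:
```python
from rig import r
import cv2
s=r.sense(); print(s["clock"],s["eef_pos"],s["tcp_rot"],s["opening"],s["contact_force"])
a=r.grab_frame("top");cv2.imwrite('pics/t6z.png',cv2.resize(a[140:290,270:430],None,fx=4,fy=4,interpolation=cv2.INTER_CUBIC))
cv2.imwrite("pics/scene6.png",cv2.resize(r.grab_frame("scene")[230:400,200:360],None,fx=3.5,fy=3.5,interpolation=cv2.INTER_CUBIC))
```

```text
11.475 [505.24524348 -54.42651455  11.16893151] [ 3.13957823 -0.01180211 -3.03846722] 0.15780188692322963 [-18.74138425  -1.33181356  29.26026865]
```

View pics/t6z.png

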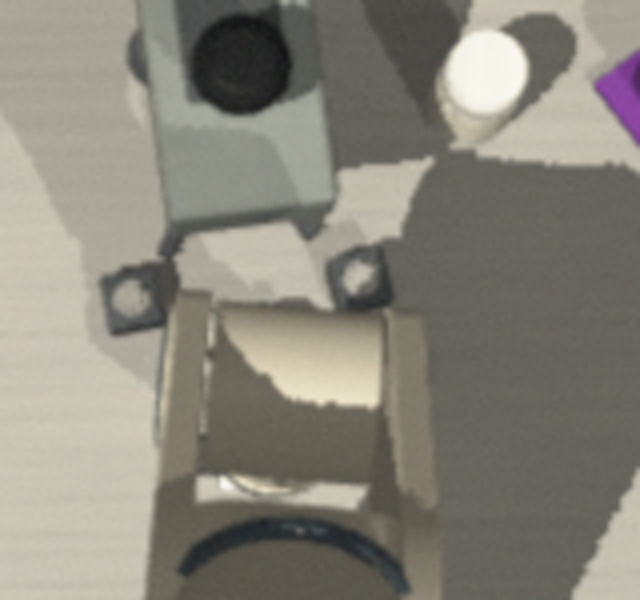

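View pics/scene6.png

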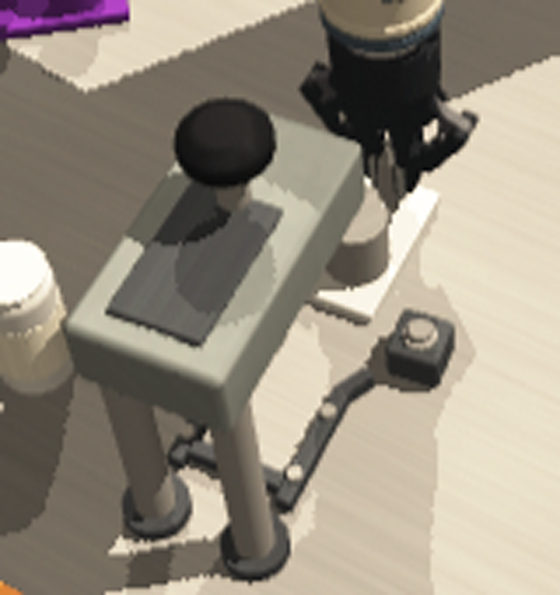

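Run:
```python
from rig import r
from h import *
s=r.sense(); print(s)
c=r.get_calibration("scene")
f=lambda u,v,z:pt(c,200+u/3.5,230+v/3.5,z).round(1)
print("nose left corner",f(370,320,12),"tail left",f(437,195,12), "nose vis",f(308,300,12))
w=r.grab_frame("wrist"); cv2.imwrite("pics/wrist6.png",w)
```

```text
{'clock': 11.575, 'qpos': array([-1.09923424e-01,  4.74570235e-01,  2.01650380e+00, -7.96912873e-04,
        6.62239613e-01, -1.78314093e+00]), 'qvel': array([ 0.00059207, -0.00034443,  0.00188807,  0.00089258, -0.00284332,
       -0.00174721]), 'joint_efforts': array([ 1.55685447e+00, -4.47526646e+01, -2.68500012e+01,  6.75400235e-01,
       -6.03002608e+00,  2.75871274e-02]), 'eef_pos': array([505.25771412, -54.43251324,  11.16695742]), 'tcp_rot': array([ 3.13959409, -0.01155959, -3.03852859]), 'contact_force': array([-18.65122992,  -0.75068307,  28.2013879 ]), 'wrist_torque': array([-0.18477583,  3.00262269,  0.0583797 ]), 'opening': 0.15631511179878496}
nose left corner [607.3 -11.6  12. ] tail left [488.1 -25.9  12. ] nose vis [614.4 -58.8  12. ]
```

View pics/wrist6.png

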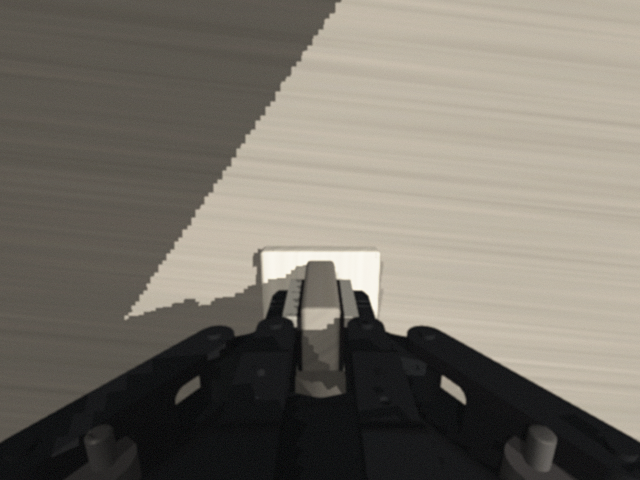

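carry_out(
  rows="0 0 0 -0.03 0;0 0 0 -0.03 0;0 0 0 0 0",
  newtons=30,
)

```text
clock: 12.0
eef_pos: [511.4, -54.7, 12.5]
tcp_rot: [3.141, -0.001, -3.039]
contact_force: [0.7, -0.1, -6.2]
opening: 0.161
```

carry_out(
  rows="0 0 0 0.01 0;0 -0.15 0 0 0;0 -0.2 0 0 0;0 -0.2 0 0 0;0 0 0 0 0",
)

```text
clock: 12.62
eef_pos: [529.5, -53.1, 12.7]
tcp_rot: [-3.141, 0.001, -3.039]
contact_force: [-0.3, 0.7, -6.3]
opening: 0.156
```

carry_out(
  rows="0 0 0 0.02 0;0 -0.2 0 0 0;0 -0.2 0 0 0;0 -0.2 0 0 0;0 0 0 0 0",
)

```text
clock: 13.25
eef_pos: [547.3, -51.3, 12.1]
tcp_rot: [-3.141, 0.001, -3.039]
contact_force: [-0.1, 0.5, -5.7]
opening: 0.159
```

carry_out(
  rows="0 0 0 0.015 0;0 -0.16 0 0 0;0 -0.16 0 0 0;0 -0.15 0 0 0;0 0 0 0 0",
)

```text
clock: 13.88
eef_pos: [561.2, -49.9, 11.7]
tcp_rot: [-3.141, 0.001, -3.039]
contact_force: [0.6, -0.0, -6.7]
opening: 0.159
```

Run:
```python
from rig import r
import cv2
s=r.sense(); print(s["clock"],s["eef_pos"],s["tcp_rot"],s["opening"],s["contact_force"])
a=r.grab_frame("top");cv2.imwrite('pics/t7z.png',cv2.resize(a[140:290,270:430],None,fx=4,fy=4,interpolation=cv2.INTER_CUBIC))
cv2.imwrite("pics/scene7.png",cv2.resize(r.grab_frame("scene")[230:400,200:360],None,fx=3.5,fy=3.5,interpolation=cv2.INTER_CUBIC))
```

```text
13.875 [561.16772079 -49.85228575  11.67320603] [-3.14149467e+00  5.60541197e-04 -3.03874417e+00] 0.15941329277155789 [ 5.91358678e-01 -6.37102596e-04 -6.73830168e+00]
```

View pics/t7z.png

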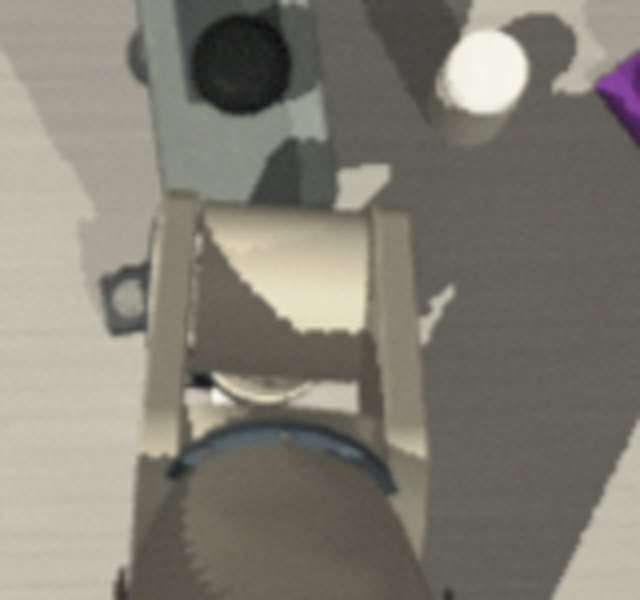

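View pics/scene7.png

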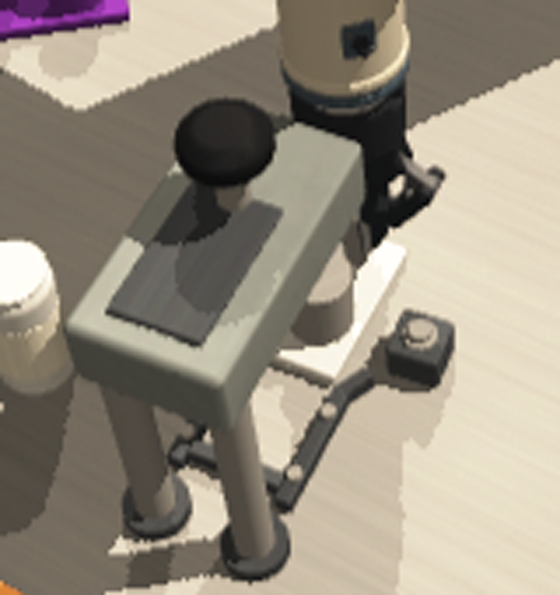

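carry_out(
  rows="0 0 0 0.03 0;0.5 0 0 0 0;0.5 0 0 0 0;0.5 0 0 0 0;0.5 0 0 0 0;0.5 0 0 -0.5 0;0.5 0 0 -1 0;0.5 0 0 -0.5 0;0.5 0 0 0 0",
)

```text
clock: 15.1
eef_pos: [561.6, -50.0, 72.2]
tcp_rot: [-3.141, 0.003, -3.039]
contact_force: [0.0, 0.3, -0.3]
opening: 0.499
```

Run:
```python
from rig import r
import cv2
s=r.sense(); print(s["clock"],s["eef_pos"],s["tcp_rot"],s["opening"],s["contact_force"])
cv2.imwrite("pics/wrist8.png",r.grab_frame("wrist"))
cv2.imwrite("pics/scene8.png",cv2.resize(r.grab_frame("scene")[230:400,200:360],None,fx=3.5,fy=3.5,interpolation=cv2.INTER_CUBIC))
```

```text
15.1 [561.56745074 -49.98036638  72.20911261] [-3.14102097e+00  2.77219917e-03 -3.03883354e+00] 0.49875147741553805 [ 0.00126427  0.27881607 -0.34109157]
```

View pics/wrist8.png

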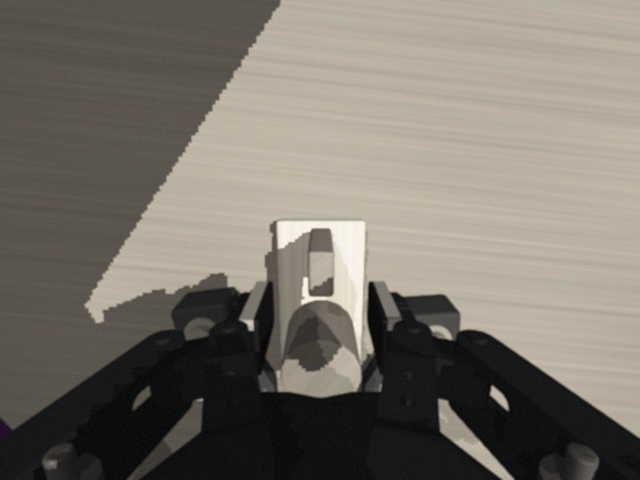

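View pics/scene8.png

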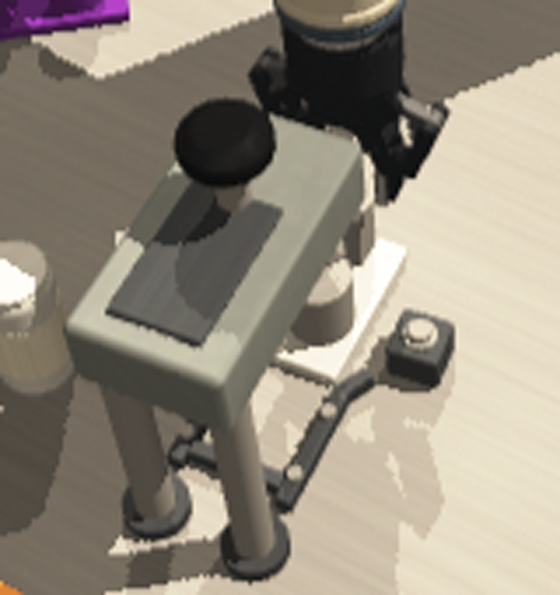

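carry_out(
  rows="1 0.5 0 0 0;1 0.8 0 0 0;1 0.8 0 0 0;1 0.8 0 0 0;1 0 0 0 0",
  newtons=80,
)

```text
clock: 15.82
eef_pos: [470.9, -58.8, 69.9]
tcp_rot: [3.141, -0.003, -3.039]
contact_force: [0.1, -0.9, 0.1]
opening: 1.0
```

carry_out(
  rows="1 0 0 0 0.94;1 0 0 0 0.94;1 0 0 0 0.94;1 0 0 0 0.94;1 0 0 0 0.94;1 0 0 0 0.94;1 0 0 0 0.94;1 0 0 0 0.94;1 0 0 0 0.94;1 0 0 0 0.94;1 0 0 0 0.94;1 0 0 0 0.91",
)

```text
clock: 17.32
eef_pos: [474.4, -58.8, 70.4]
tcp_rot: [-3.141, -0.0, 1.669]
contact_force: [1.1, 0.4, 0.5]
opening: 1.004
```

carry_out(
  rows="1 0 0 0 0;1 0 0 0 0",
)

```text
clock: 17.58
eef_pos: [474.1, -58.8, 70.5]
tcp_rot: [-3.141, -0.0, 1.676]
contact_force: [0.3, -0.3, -0.8]
opening: 1.003
```

Run:
```python
from rig import r
from h import *
s=r.sense(); print(s["clock"],s["eef_pos"],s["tcp_rot"],s["opening"],s["qpos"])
t=s["eef_pos"]; o=np.array([696,-36]); a=np.radians(5.8); d=np.array([np.cos(a),np.sin(a)])
print("press xy",(t[:2]-o)@d,(t[:2]-o)@[-d[1],d[0]])
cv2.imwrite("pics/wrist9.png",r.grab_frame("wrist"))
a=r.grab_frame("top");cv2.imwrite('pics/t9z.png',cv2.resize(a[140:290,270:430],None,fx=4,fy=4,interpolation=cv2.INTER_CUBIC))
cv2.imwrite("pics/scene9.png",cv2.resize(r.grab_frame("scene")[200:380,200:370],None,fx=3.3,fy=3.3,interpolation=cv2.INTER_CUBIC))
```

```text
17.575 [474.13534707 -58.79327929  70.5492064 ] [-3.14144663e+00 -4.34505457e-05  1.67630126e+00] 1.0032542632306927 [-1.26517453e-01  3.29402227e-01  2.06238671e+00  1.27750602e-05
  7.49955824e-01 -2.32031740e-01]
press xy -223.03226757443207 -0.25577355265970425
```

View pics/wrist9.png

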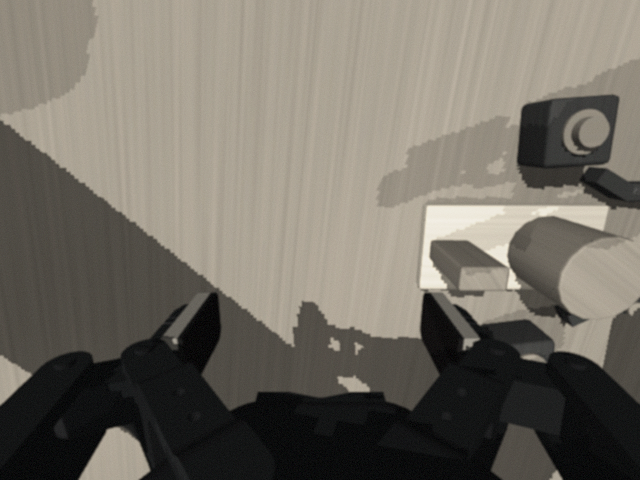

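View pics/t9z.png

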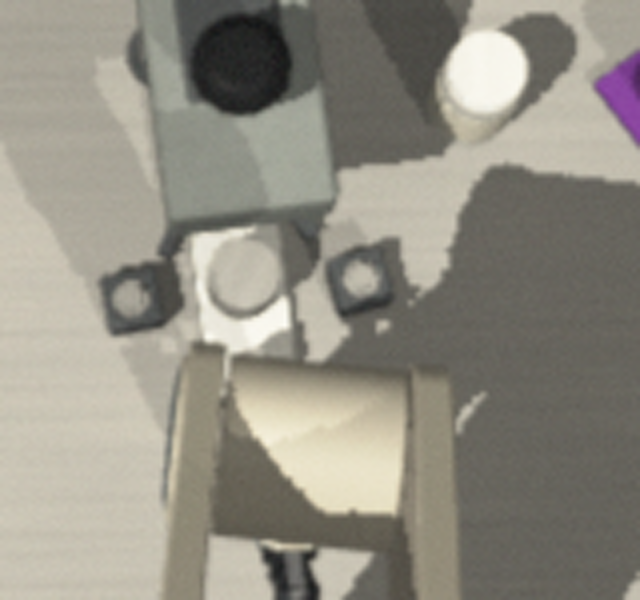

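View pics/scene9.png

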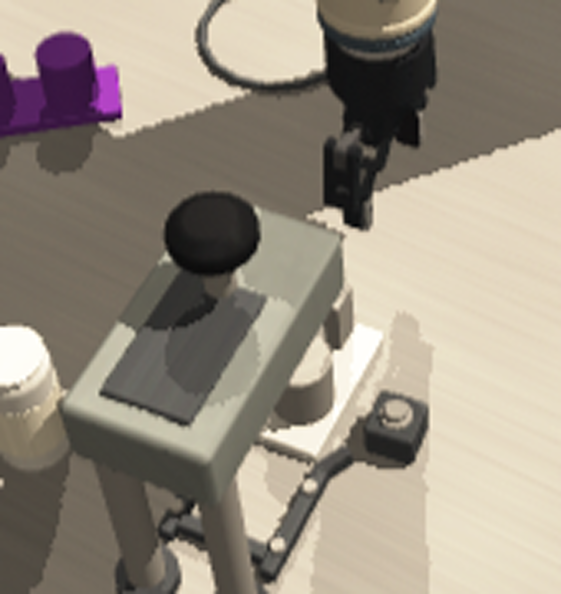

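carry_out(
  rows="1 0 0 0.6 0;1 0 0 0.8 0;1 0 0 0.8 0;1 0 0 0.32 0;1 0 0 0 0",
)

```text
clock: 18.35
eef_pos: [473.7, -58.8, -5.2]
tcp_rot: [-3.141, -0.0, 1.674]
contact_force: [0.6, -0.0, -0.4]
opening: 1.001
```

Run:
```python
from rig import r
from h import *
s=r.sense(); print(s["clock"],s["eef_pos"],s["tcp_rot"],s["opening"],s["contact_force"])
c=r.get_calibration("top"); o=np.array([696,-36]); a=np.radians(5.8); d=np.array([np.cos(a),np.sin(a)])
b=pt(c,331.5,208.75,65)[:2]-o; print("boss press",b@d,b@[-d[1],d[0]])
cv2.imwrite("pics/wrist10.png",r.grab_frame("wrist"))
cv2.imwrite("pics/scene10.png",cv2.resize(r.grab_frame("scene")[200:380,200:370],None,fx=3.3,fy=3.3,interpolation=cv2.INTER_CUBIC))
```

```text
18.35 [473.69388876 -58.80013043  -5.15926823] [-3.14052368e+00 -2.13876853e-04  1.67392193e+00] 1.0005328878145618 [ 0.56113541 -0.03808977 -0.40384391]
boss press -77.8637834577494 -0.7293350302882213
```

View pics/wrist10.png

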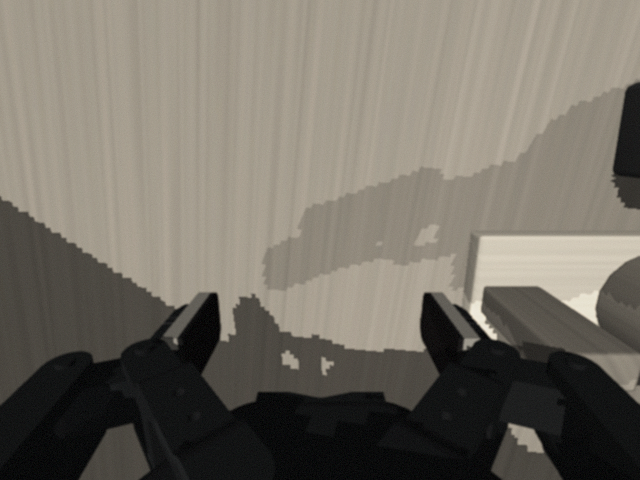

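View pics/scene10.png

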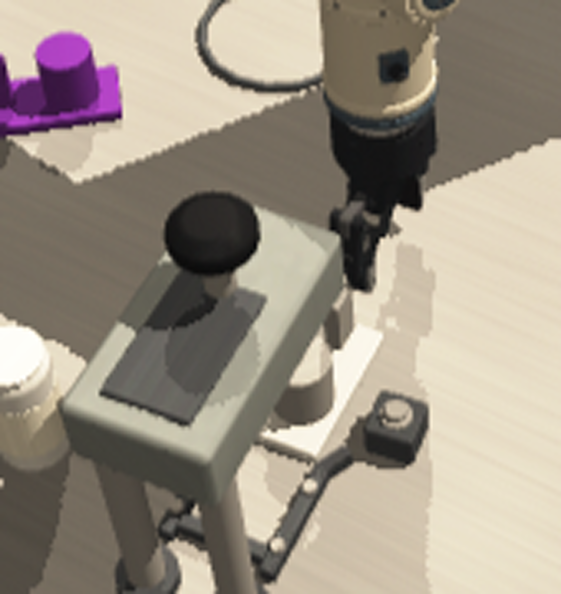

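carry_out(
  rows="1 0 0.15 0 0;1 0 0.2 0 0;1 0 0.2 0 0;1 0 0.2 0 0;1 0 0.2 0 0;1 0 0.2 0 0;1 0 0 0 0",
)

```text
clock: 19.32
eef_pos: [507.4, -55.2, -4.5]
tcp_rot: [-3.139, -0.0, 1.674]
contact_force: [-7.2, -0.4, 11.6]
opening: 1.001
```

```bash
cat > look.py <<'E'
from rig import r
from h import *
import sys
n=sys.argv[1]
s=r.sense(); print(s["clock"],s["eef_pos"],s["tcp_rot"],s["opening"],s["contact_force"],s["wrist_torque"])
t=s["eef_pos"];o=np.array([696,-36]); a=np.radians(5.8); d=np.array([np.cos(a),np.sin(a)])
print("press xy",(t[:2]-o)@d,(t[:2]-o)@[-d[1],d[0]])
cv2.imwrite(f"pics/wrist{n}.png",r.grab_frame("wrist"))
cv2.imwrite(f"pics/scene{n}.png",cv2.resize(r.grab_frame("scene")[200:400,200:370],None,fx=3,fy=3,interpolation=cv2.INTER_CUBIC))
E
python3 look.py 11
```

```text
19.325 [507.35109978 -55.20651681  -4.50887531] [-3.13936811e+00 -3.19103648e-04  1.67366635e+00] 1.0013718012652972 [-7.24214163 -0.40513325 11.60525005] [0.05158388 0.38892035 0.03379235]
press xy -189.6240910452156 -0.044033733090550045
```

View pics/wrist11.png

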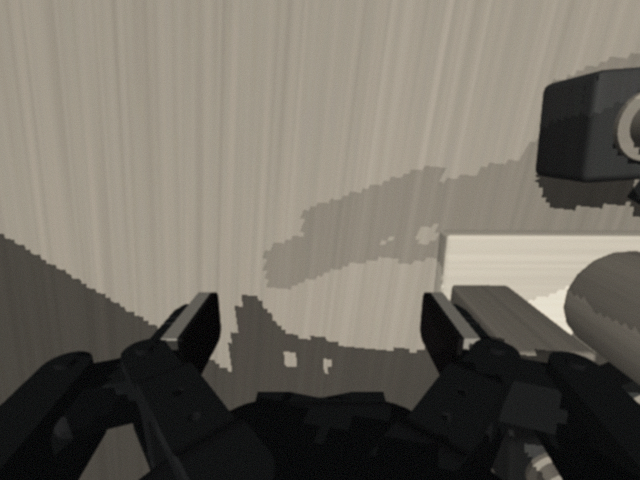

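View pics/scene11.png

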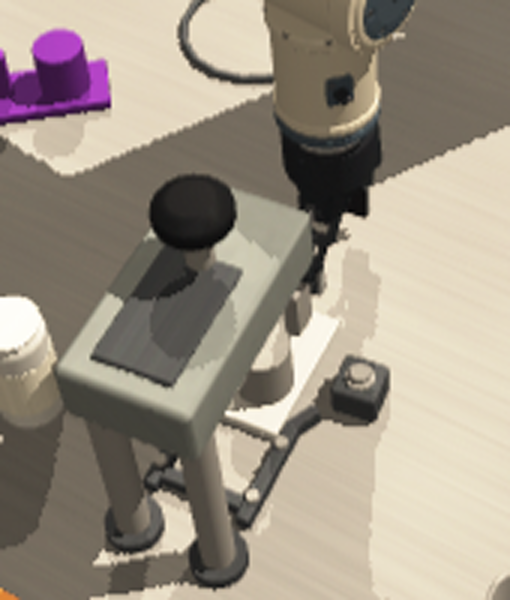

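carry_out(
  rows="1 0 0.2 0 0;1 0 0.2 0 0;1 0 0.2 0 0;1 0 0.2 0 0;1 0 0.2 0 0;1 0 0 0 0",
)

```text
clock: 20.18
eef_pos: [537.4, -52.1, -4.5]
tcp_rot: [-3.14, -0.0, 1.674]
contact_force: [-7.8, -0.2, 9.6]
opening: 0.999
```

```bash
python3 look.py 12
```

```text
20.175 [537.41495873 -52.13262105  -4.49122349] [-3.13967916e+00 -2.60876424e-04  1.67369549e+00] 0.999486014859153 [-7.84545912 -0.23152209  9.64661635] [-0.03226506  0.29550793  0.05437487]
press xy -159.4035012175812 -0.024016402595091565
```

View pics/wrist12.png

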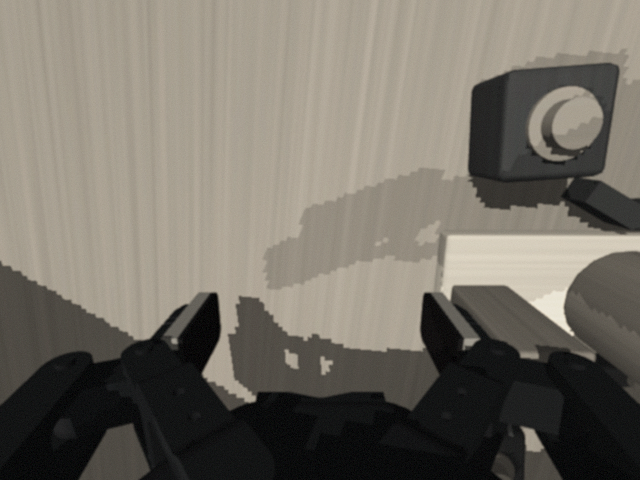

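View pics/scene12.png

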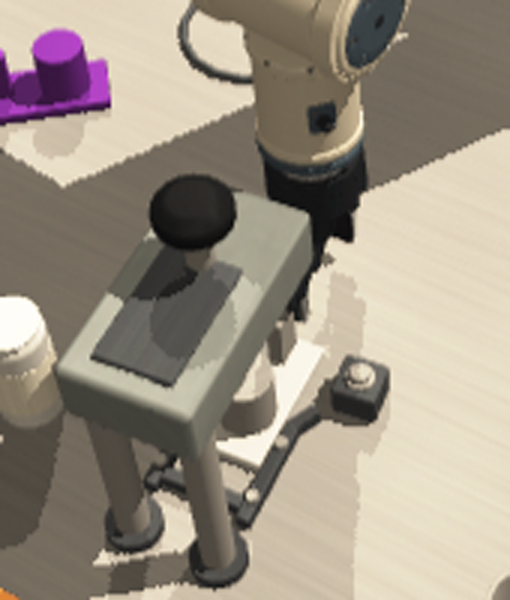

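Run:
```python
from rig import r
from h import *
c=r.get_calibration("wrist"); o=np.array([696,-36]); a=np.radians(5.8); d=np.array([np.cos(a),np.sin(a)])
def pf(u,v,z):
    b=pt(c,u,v,z)[:2]-o; return (b@d).round(1),(b@[-d[1],d[0]]).round(1)
print("tail L corner",pf(443,234,12),pf(441,288,12),"grip top rear-left",pf(505,345,65),"grip rear base left",pf(453,286,12))
s=r.get_calibration("scene")
def ps(u,v,z):
    b=pt(s,200+u/3,200+v/3,z)[:2]-o; return (b@d).round(1),(b@[-d[1],d[0]]).round(1)
print("scene tail",ps(325,345,12),"nose",ps(258,468,12),"stop corner",ps(238,505,15))
t=r.get_calibration("top"); b=pt(s,200+195/3,200+205/3,300); print("knob scene",b)
```

```text
tail L corner (np.float64(-105.8), np.float64(31.1)) (np.float64(-104.2), np.float64(5.5)) grip top rear-left (np.float64(-103.4), np.float64(10.4)) grip rear base left (np.float64(-98.8), np.float64(6.5))
scene tail (np.float64(-105.5), np.float64(30.9)) nose (np.float64(18.7), np.float64(32.5)) stop corner (np.float64(54.3), np.float64(34.0))
knob scene [700.7246176  -31.91206613 300.        ]
```

carry_out(
  rows="1 0 0.15 0 0;1 0 0.15 0 0;1 0 0.15 0 0;1 0 0.15 0 0;1 0 0.07 0 0;1 0 0 0 0",
)

```text
clock: 21.02
eef_pos: [556.8, -50.1, -4.5]
tcp_rot: [-3.139, -0.0, 1.674]
contact_force: [-10.3, -0.1, 11.2]
opening: 1.005
```

carry_out(
  rows="1 0 0.05 0 0;1 0 0 0 0",
)

```text
clock: 21.28
eef_pos: [558.0, -50.0, -4.5]
tcp_rot: [-3.138, -0.0, 1.674]
contact_force: [-10.9, -0.8, 12.2]
opening: 1.001
```

carry_out(
  rows="1 0 0.05 0 0;1 0 0 0 0",
)

```text
clock: 21.52
eef_pos: [559.5, -49.8, -4.5]
tcp_rot: [-3.138, -0.0, 1.674]
contact_force: [-10.5, 0.3, 12.5]
opening: 1.002
```

carry_out(
  rows="1 0 0.06 0 0;1 0 0 0 0",
)

```text
clock: 21.78
eef_pos: [561.3, -49.6, -4.5]
tcp_rot: [-3.138, -0.0, 1.674]
contact_force: [-12.2, -1.2, 11.9]
opening: 1.002
```

```bash
python3 look.py 13
```

```text
21.775 [561.31899297 -49.62031026  -4.46951521] [-3.13842475e+00 -4.15721020e-04  1.67359354e+00] 1.0017603210887893 [-12.17110517  -1.16851064  11.87471433] [-0.03015402  0.53867184 -0.01802074]
press xy -135.36795386186753 0.05977994854292419
```

View pics/wrist13.png

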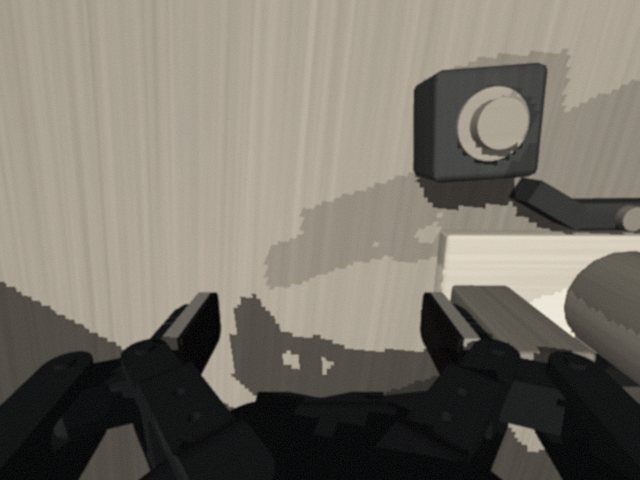

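View pics/scene13.png

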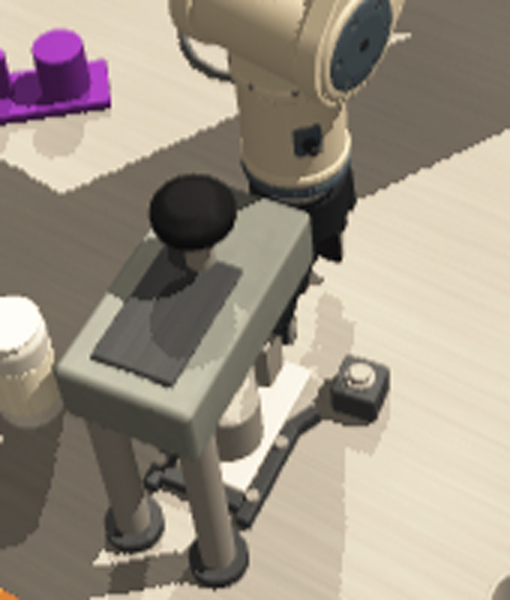

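carry_out(
  rows="1 0 0.06 0 0;1 0 0 0 0",
)

```text
clock: 22.12
eef_pos: [563.1, -49.4, -4.5]
tcp_rot: [-3.138, -0.0, 1.674]
contact_force: [-10.2, -0.6, 12.0]
opening: 1.0
```

carry_out(
  rows="1 0 0.06 0 0;1 0 0 0 0",
)

```text
clock: 22.38
eef_pos: [564.8, -49.3, -4.5]
tcp_rot: [-3.138, -0.0, 1.674]
contact_force: [-11.4, -1.2, 12.7]
opening: 0.999
```

carry_out(
  rows="1 0 0.06 0 0;1 0 0 0 0",
)

```text
clock: 22.62
eef_pos: [564.8, -49.2, -4.5]
tcp_rot: [-3.135, -0.001, 1.674]
contact_force: [-18.4, -1.5, 20.6]
opening: 1.001
```

```bash
python3 look.py 14
python3 - <<'E'
import cv2
from rig import r
a=r.grab_frame("scene")
cv2.imwrite("pics/sc14z.png",cv2.resize(a[310:390,230:330],None,fx=7,fy=7,interpolation=cv2.INTER_CUBIC))
E
```

```text
22.625 [564.84625143 -49.20033396  -4.45079266] [-3.13519523e+00 -7.36604800e-04  1.67355495e+00] 1.0009728933939828 [-18.40708839  -1.47014157  20.58743944] [-0.23844571  1.0808915  -0.03404612]
press xy -131.81631121596126 0.12115458468081779
```

View pics/sc14z.png

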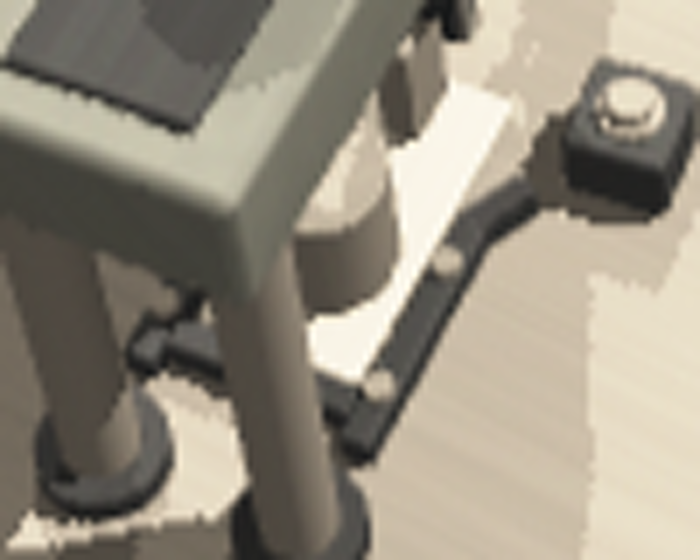

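View pics/wrist14.png

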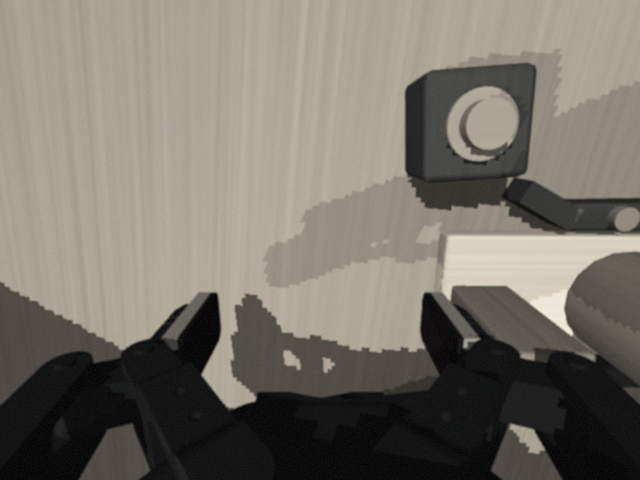

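carry_out(
  rows="1 0 -0.1 0 0;1 0 -0.5 0 0;1 0 -0.9 0 0;1 0 -0.9 0 0;1 0 0 0 0",
)

```text
clock: 23.4
eef_pos: [494.0, -56.4, -5.2]
tcp_rot: [-3.139, -0.001, 1.673]
contact_force: [0.4, -0.0, 0.6]
opening: 0.998
```

```bash
python3 look.py 15
python3 - <<'E'
from rig import r
from h import *
c=r.get_calibration("wrist"); o=np.array([696,-36]); a=np.radians(5.8); d=np.array([np.cos(a),np.sin(a)])
print(c["position"])
E
```

```text
23.4 [494.00156809 -56.44548297  -5.16437608] [-3.13893783e+00 -5.73892612e-04  1.67308758e+00] 0.9981708537941448 [ 0.36509979 -0.02458841  0.638318  ] [ 0.01109931 -0.02005866 -0.03747501]
press xy -203.03048792832783 0.07239698100014406
[489.76527355  12.75298653 155.0247661 ]
```

View pics/scene15.png

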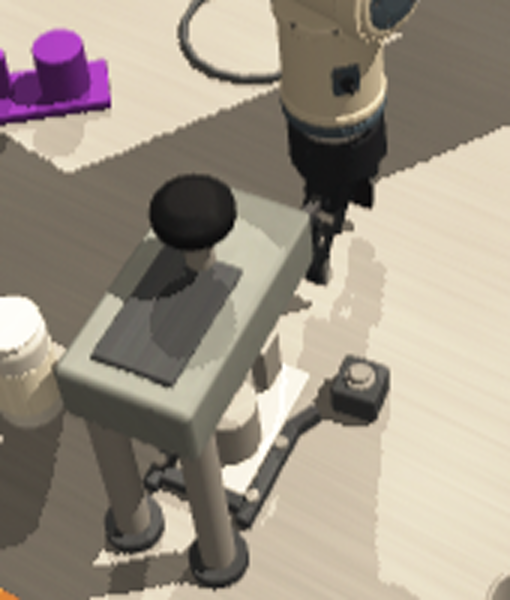

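carry_out(
  rows="0 0 0 -1 0;0 0 0 -1 0;0 0 0 -1 0;0 0 0 -1 0;0 0 0 -1 0;0 0 0 -1 0;0 0 0 -1 0;0 0 0 -1 0;0 0 0 -1 0;0 0 0 -1 0;0 0 0 -1 0;0 0 0 0 0",
  newtons=60,
)

```text
clock: 25.0
eef_pos: [498.9, -56.6, 327.9]
tcp_rot: [3.136, 0.001, 1.674]
contact_force: [0.6, 0.1, 0.3]
opening: 0.002
```

```bash
python3 look.py 16
python3 - <<'E'
from rig import r
import cv2
a=r.grab_frame("top"); cv2.imwrite("pics/top16.png",a); cv2.imwrite("pics/t16z.png",cv2.resize(a[100:250,270:430],None,fx=4,fy=4,interpolation=cv2.INTER_CUBIC))
E
```

```text
25.0 [498.89293122 -56.56399974 327.9339354 ] [3.13620592e+00 1.14378952e-03 1.67370044e+00] 0.002235203047476846 [0.56893859 0.12879273 0.25352685] [0.02299184 0.02257925 0.00919947]
press xy -198.17614197036997 -0.5398161177485602
```

View pics/wrist16.png

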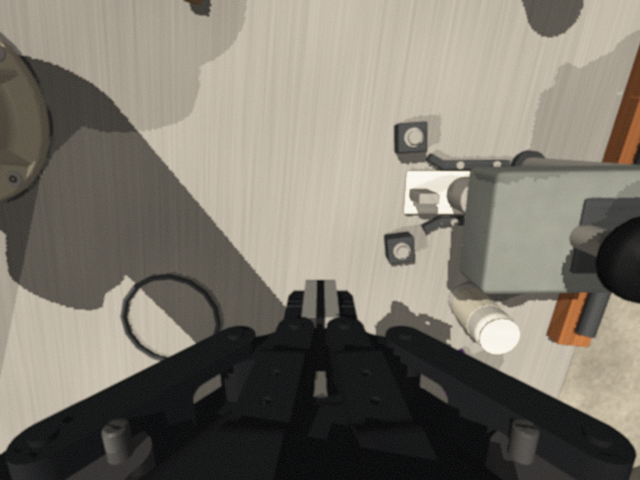

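View pics/t16z.png

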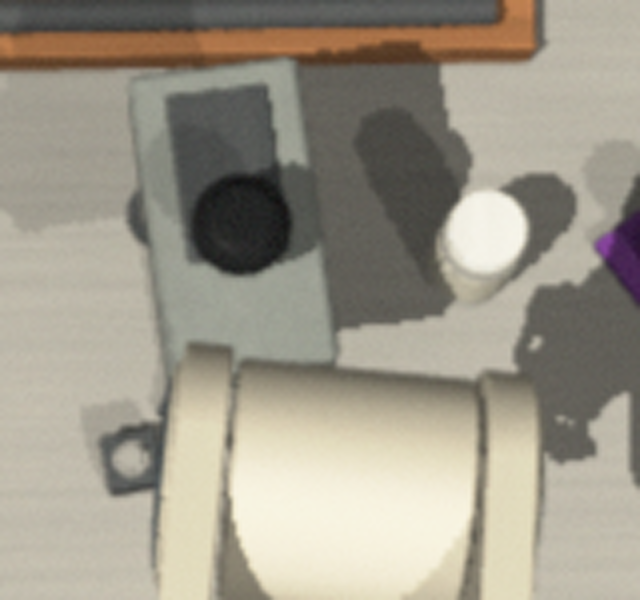

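View pics/scene16.png

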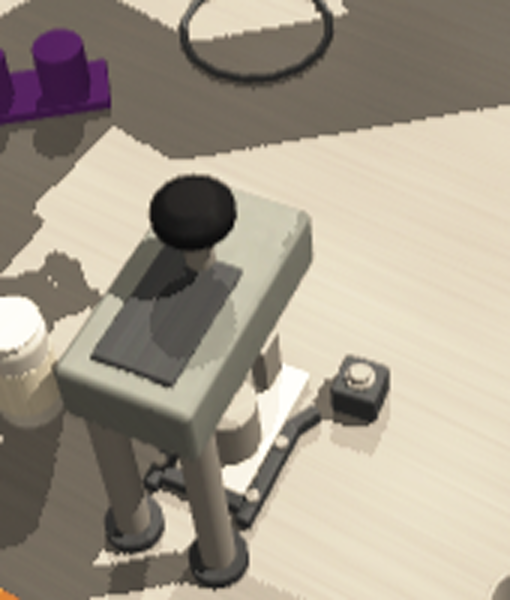

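carry_out(
  rows="0 0 0.6 0 0;0 0 1 0 0;0 0 1 0 0;0 0 1 0 0;0 0 1 0 0;0 0 1 0 0;0 0 0.7 0 0;0 0 0.37 0 0;0 0 0 0 0;0 0 0 0 0",
)

```text
clock: 26.4
eef_pos: [695.3, -36.0, 324.9]
tcp_rot: [-3.141, -0.0, 1.673]
contact_force: [-0.2, 0.5, -0.6]
opening: 0.0
```

```bash
python3 look.py 17
```

```text
26.4 [695.25233532 -36.00471747 324.92740812] [-3.14097583e+00 -4.30481813e-05  1.67345427e+00] 0.0002308910208683359 [-0.22190826  0.52916505 -0.57718501] [-0.01820396 -0.03947339  0.00018343]
press xy -0.7443138977111641 0.07086290746315752
```

View pics/wrist17.png

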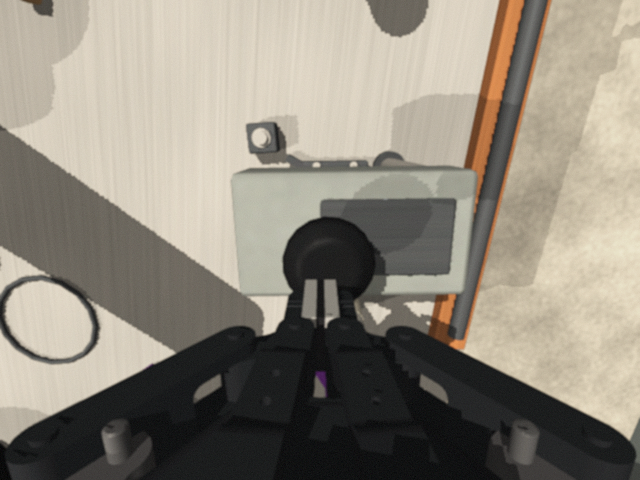

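View pics/scene17.png

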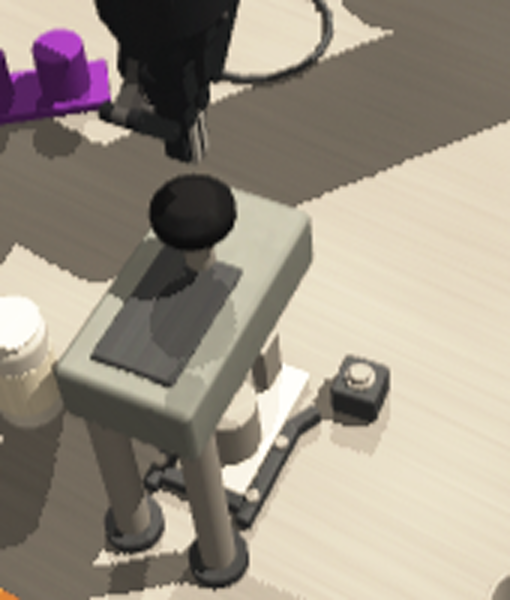

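Run:
```python
from rig import r
from h import *
c=r.get_calibration("wrist"); t=r.sense()["eef_pos"]
im=cv2.imread('pics/wrist17.png')
cv2.imwrite('pics/w17z.png',cv2.resize(im[200:320,270:390],None,fx=5,fy=5,interpolation=cv2.INTER_CUBIC))
for z in (285,290,295,300): 
  p=pt(c,330,261,z); a=pt(c,284,261,z);b=pt(c,376,261,z); print(z,p,np.linalg.norm(a-b))
```

```text
285 [701.27843069 -37.23558632 285.        ] 57.664840828409304
290 [700.94155271 -35.47427469 290.        ] 56.22392625921312
295 [700.60467473 -33.71296305 295.        ] 54.78301169001695
300 [700.26779674 -31.95165142 300.        ] 53.34209712082077
```

View pics/w17z.png

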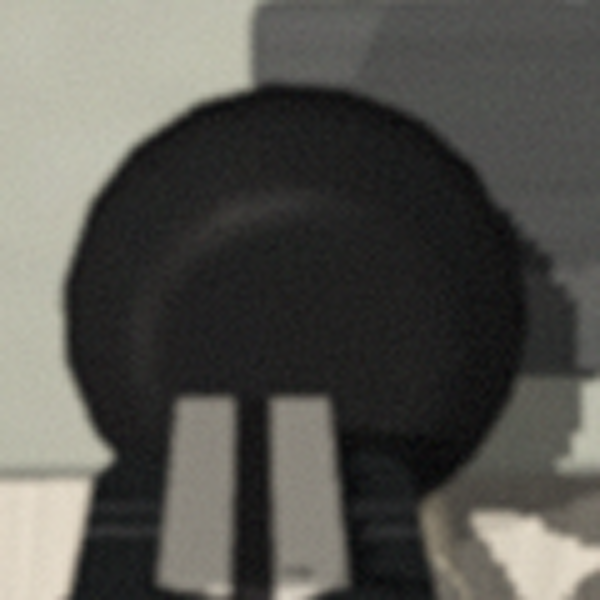

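carry_out(
  rows="0 0 0.13 0 0;0 0 0 0.4 0;0 0 0 0.3 0;0 0 0 0.15 0;0 0 0 0.15 0;0 0 0 0.15 0;0 0 0 0 0",
)

```text
clock: 27.38
eef_pos: [699.5, -35.5, 290.3]
tcp_rot: [-3.141, -0.0, 1.674]
contact_force: [-0.1, 0.1, 0.6]
opening: -0.002
```

```bash
python3 look.py 18
```

```text
27.375 [699.46179631 -35.52616733 290.27166422] [-3.14107348e+00 -7.26737121e-05  1.67358509e+00] -0.0020552051433399806 [-0.11685736  0.09547318  0.57284086] [0.03226826 0.00751293 0.02351168]
press xy 3.491958140301825 0.12157066542085661
```

View pics/wrist18.png

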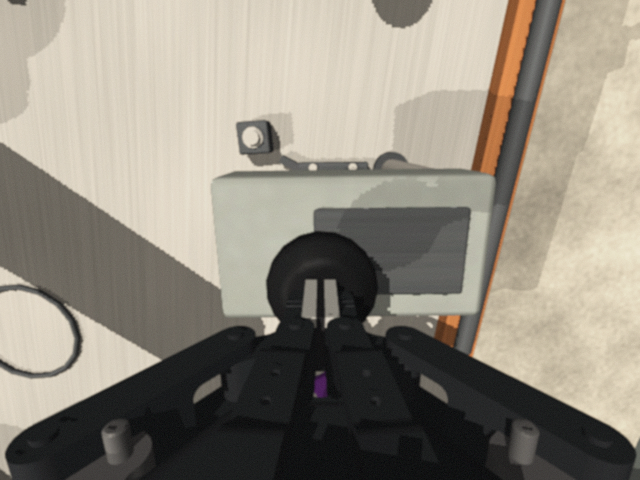

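View pics/scene18.png

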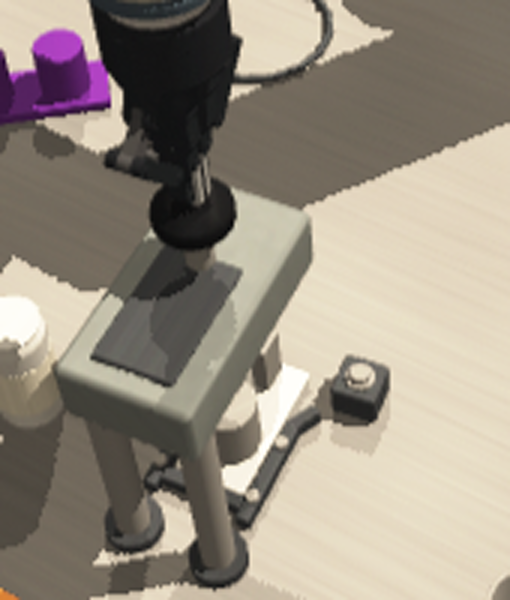

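carry_out(
  rows="0 0 0 0.1 0;0 0 0 0.1 0;0 0 0 0.15 0;0 0 0 0.15 0;0 0 0 0.15 0;0 0 0 0 0",
)

```text
clock: 28.22
eef_pos: [699.2, -35.6, 270.3]
tcp_rot: [-3.14, -0.0, 1.673]
contact_force: [-0.5, -0.7, -0.3]
opening: 0.0
```

carry_out(
  rows="0 0 0 0.12 0;0 0 0 0.12 0;0 0 0 0.1 0;0 0 0 0 0",
)

```text
clock: 28.72
eef_pos: [699.5, -35.5, 260.3]
tcp_rot: [-3.141, -0.0, 1.674]
contact_force: [-0.5, -0.5, 0.4]
opening: 0.002
```

```bash
python3 look.py 19
```

```text
28.725 [699.48560222 -35.53503311 260.3365333 ] [-3.14111649e+00 -8.29601459e-05  1.67352772e+00] 0.002493525601178983 [-0.4933885  -0.50536616  0.37825123] [0.02442556 0.02400173 0.01040311]
press xy 3.514746241575527 0.11034453268044978
```

View pics/scene19.png

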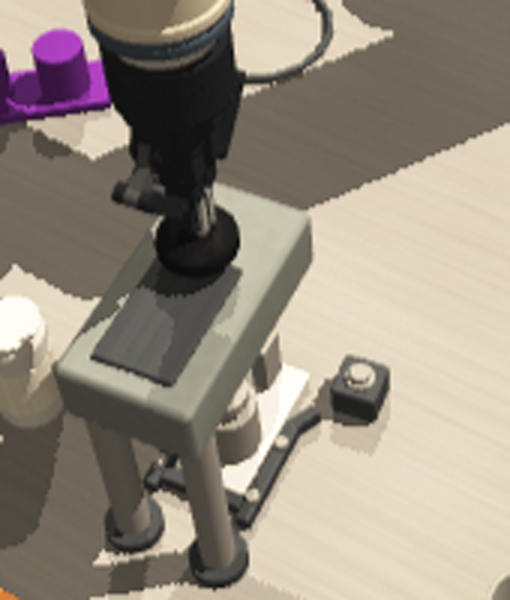

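View pics/wrist19.png

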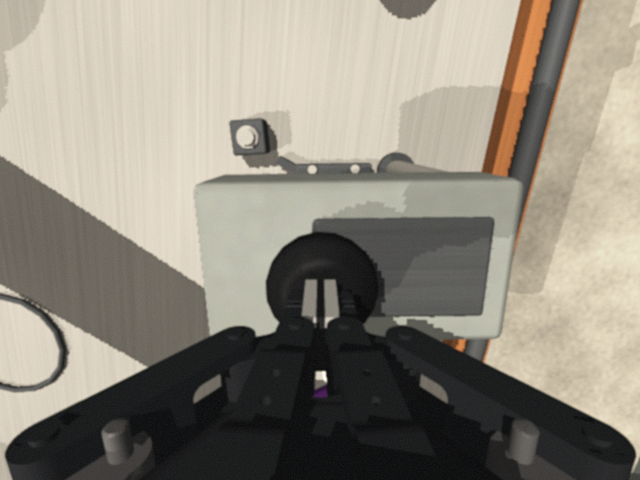

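carry_out(
  rows="0 0 0 0.08 0;0 0 0 0.08 0;0 0 0 0 0",
)

```text
clock: 29.2
eef_pos: [699.8, -35.6, 256.0]
tcp_rot: [3.141, 0.0, 1.674]
contact_force: [1.1, -1.1, 0.5]
opening: 0.001
```

carry_out(
  rows="0 0 0 0.06 0;0 0 0 0.06 0;0 0 0 0 0",
)

```text
clock: 29.58
eef_pos: [699.8, -35.6, 253.4]
tcp_rot: [3.141, 0.0, 1.674]
contact_force: [-1.3, -0.4, 8.0]
opening: 0.003
```

carry_out(
  rows="0 0 0 0.05 0;0 0 0 0 0",
)

```text
clock: 29.82
eef_pos: [699.9, -35.6, 253.3]
tcp_rot: [3.14, 0.0, 1.674]
contact_force: [-4.0, -0.3, 15.5]
opening: 0.001
```

Force rose with no further travel, so the foot appears to be on the boss. Now I'll check this and withdraw.

carry_out(
  rows="0 0 0 0.02 0;0 0 0 0 0;0 0 0 -0.3 0;0 0 0 -0.6 0;0 0 0 -0.8 0;0 0 0 -0.8 0;0 0 0 0 0",
)

```text
clock: 30.7
eef_pos: [700.7, -35.6, 328.0]
tcp_rot: [3.138, 0.001, 1.674]
contact_force: [1.0, 0.7, 0.3]
opening: -0.001
```

carry_out(
  rows="0 0 -1 0 0;0 0 -1 0 0;0 0 -1 0 0;0 0 -1 0 0;0 0 -1 0 0;0 0 -1 0 0;0 0 -1 0 0;0 0 0 0 0;0 0 0 0 0",
)

```text
clock: 31.82
eef_pos: [491.0, -57.1, 325.1]
tcp_rot: [3.142, -0.0, 1.673]
contact_force: [-0.1, 0.6, 0.4]
opening: 0.002
```

```bash
python3 look.py 20
python3 - <<'E'
from rig import r
from h import *
a=r.grab_frame("scene"); cv2.imwrite("pics/scene20f.png",a)
cv2.imwrite("pics/sc20z.png",cv2.resize(a[270:370,230:330],None,fx=6,fy=6,interpolation=cv2.INTER_CUBIC))
cv2.imwrite("pics/top20.png",r.grab_frame("top"))
E
```

```text
31.825 [491.02624118 -57.07526889 325.10538321] [ 3.14153364e+00 -6.69435074e-05  1.67343355e+00] 0.0016100147064451744 [-0.13546429  0.64573866  0.37574   ] [-0.00604422 -0.00300195 -0.01935438]
press xy -206.05422710635128 -0.25348936666242616
```

View pics/sc20z.png

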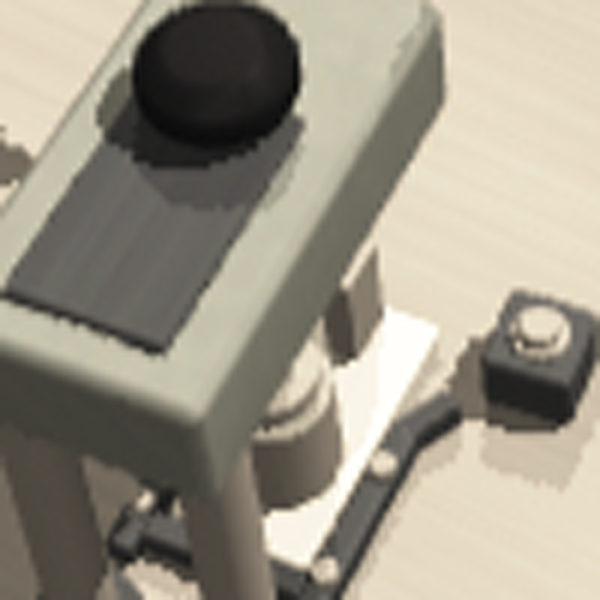

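View pics/wrist20.png

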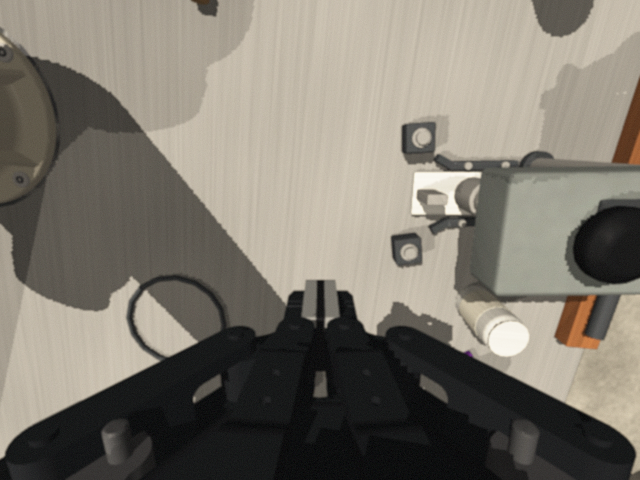

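View pics/top20.png

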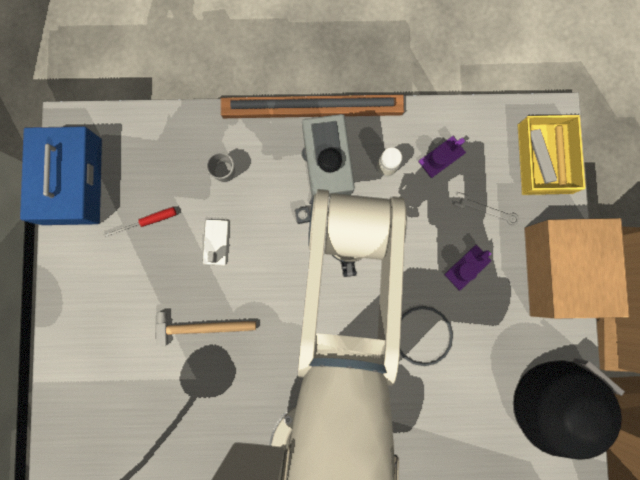

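Run:
```python
from rig import r
s=r.sense();print(s["clock"],abs(s["qvel"]).max());print(r.sign_off())
```

```text
32.025 0.0035864575568206655
the job is handed in; nothing more can be done
None
```

The jig is home against the end stop with the ram's foot down on the boss, and I handed the job in at 32.0 s. The verdict is not known, since sign-off reports none.

**What I did:**
- I pinched the jig, dragged it round between the stop blocks and into the rail mouth, and let go.
- The tool cannot lean back under the head, so I pushed the jig the last stretch with the back of an open finger on its grip. It stopped where the wrist view put home (within about 2.5 mm), and the push rose from 11 to 18 N with no more travel.
- I then pushed the knob down until travel stopped and the force rose to 15.5 N. That was about where a ram depth of 0.045 m should be. I then withdrew the arm.

**Last checks:**
- The pictures show the jig flat between the rails, its nose at the stop and the foot on the boss.
- The bystanders look to be where they started, judged by eye, and the robot is touching nothing.
- I did not measure the foot-to-boss height after letting go.

**What disagreed or went wrong:**
- **Fingertips:** they really stand about 42 mm farther back than stated, so my first grasp closed above the grip. Two camera views confirmed it, and I regrasped lower.
- **Jam:** dragging forward, the jig's nose dug into the table (19 N back, 29 N up) and the jig probably slipped about 6 mm in the pads. Raising the tool about 1.5 mm freed it.
- **Jig's weight carried:** for the following 50 mm into the mouth the tool carried most of the jig's weight, about 6 N. It was raised about 1 mm at most, against the 10 mm limit.
- **Press position:** the camera estimates differed by 2 to 5 mm, so I relied on contact force for the final positions.

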